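# Pack the dropper bottles and finish the row of parts boxes

### The job

Clear up the repair bench: pack all the dropper bottles upright into the round caddy in honeycomb fashion, one in the middle and the others close round it side by side, and put every parts box from the bench on the low shelf, continuing the row from the box that already stands at one end of it: squared up with that box, side by side with no more than a few millimetres between. Leave that box, the solder reel, the hard drive and the screwdriver where they are; a bottle may get knocked while you work, so check the packing before you finish.

Things in the scene. Friction and masses are not known exactly. Their poses are not given: they have to be found in the camera images.
- caddy_floor (a point): centre of the inside floor of a fixed round aluminium caddy (open on top), 5 mm above the bench. Inner radius 71 mm, outer radius 75 mm, its rim 34 mm above the bench. It may stand on the left or the right of the bench
- shelf_top (a point): centre of the top of a fixed low grey shelf, 26 mm above the bench; 110 mm deep (its x axis, pointing away from the robot) and 270 mm long (its y axis), no rims. It stands on the other side of the bench from the caddy, turned a little
- bottle1_center (a point): amber dropper bottle, closed, about 120 g with a thick, heavy glass foot, standing on the bench: round body 44 mm in diameter and 44 mm high with a 3 to 4 mm chamfer at foot and shoulder, on it an upright black cap 13 mm in diameter and 30 mm high (collar 17 mm wide at its foot, 6 mm high, look only). Total height 74 mm; this point is on its axis, 37 mm above its foot; z is up its axis. There are 5 to 7 such bottles; the absent ones read None throughout
- bottle2_center (a point): amber dropper bottle, closed, about 120 g with a thick, heavy glass foot, standing on the bench: round body 44 mm in diameter and 44 mm high with a 3 to 4 mm chamfer at foot and shoulder, on it an upright black cap 13 mm in diameter and 30 mm high (collar 17 mm wide at its foot, 6 mm high, look only). Total height 74 mm; this point is on its axis, 37 mm above its foot; z is up its axis. There are 5 to 7 such bottles; the absent ones read None throughout
- bottle3_center (a point): amber dropper bottle, closed, about 120 g with a thick, heavy glass foot, standing on the bench: round body 44 mm in diameter and 44 mm high with a 3 to 4 mm chamfer at foot and shoulder, on it an upright black cap 13 mm in diameter and 30 mm high (collar 17 mm wide at its foot, 6 mm high, look only). Total height 74 mm; this point is on its axis, 37 mm above its foot; z is up its axis. There are 5 to 7 such bottles; the absent ones read None throughout
- bottle4_center (a point): amber dropper bottle, closed, about 120 g with a thick, heavy glass foot, standing on the bench: round body 44 mm in diameter and 44 mm high with a 3 to 4 mm chamfer at foot and shoulder, on it an upright black cap 13 mm in diameter and 30 mm high (collar 17 mm wide at its foot, 6 mm high, look only). Total height 74 mm; this point is on its axis, 37 mm above its foot; z is up its axis. There are 5 to 7 such bottles; the absent ones read None throughout
- bottle5_center (a point): amber dropper bottle, closed, about 120 g with a thick, heavy glass foot, standing on the bench: round body 44 mm in diameter and 44 mm high with a 3 to 4 mm chamfer at foot and shoulder, on it an upright black cap 13 mm in diameter and 30 mm high (collar 17 mm wide at its foot, 6 mm high, look only). Total height 74 mm; this point is on its axis, 37 mm above its foot; z is up its axis. There are 5 to 7 such bottles; the absent ones read None throughout
- bottle6_center (a point): amber dropper bottle, closed, about 120 g with a thick, heavy glass foot, standing on the bench: round body 44 mm in diameter and 44 mm high with a 3 to 4 mm chamfer at foot and shoulder, on it an upright black cap 13 mm in diameter and 30 mm high (collar 17 mm wide at its foot, 6 mm high, look only). Total height 74 mm; this point is on its axis, 37 mm above its foot; z is up its axis. There are 5 to 7 such bottles; the absent ones read None throughout
- bottle7_center (a point): amber dropper bottle, closed, about 120 g with a thick, heavy glass foot, standing on the bench: round body 44 mm in diameter and 44 mm high with a 3 to 4 mm chamfer at foot and shoulder, on it an upright black cap 13 mm in diameter and 30 mm high (collar 17 mm wide at its foot, 6 mm high, look only). Total height 74 mm; this point is on its axis, 37 mm above its foot; z is up its axis. There are 5 to 7 such bottles; the absent ones read None throughout
- box1_center (a point): grey parts box, about 140 g, standing on the bench: 60 mm (its x) by 42 mm (its y) and 42 mm high, with an upright black grip ridge on its lid, 34 mm long (x), 10 mm thick (y) and 30 mm high. Total height 72 mm; this point is in the middle, 36 mm above its underside. There are 1 or 2 on the bench; an absent one reads None throughout
- box2_center (a point): grey parts box, about 140 g, standing on the bench: 60 mm (its x) by 42 mm (its y) and 42 mm high, with an upright black grip ridge on its lid, 34 mm long (x), 10 mm thick (y) and 30 mm high. Total height 72 mm; this point is in the middle, 36 mm above its underside. There are 1 or 2 on the bench; an absent one reads None throughout
- first_box_center (a point): the parts box already on the shelf, at its left or its right end (centre 100 to 106 mm from the shelf's middle), square to the shelf; same size, axes and point as the other boxes. Loose; it stays there
- reel_center (a point): solder reel standing on the shelf at the end opposite to that box, 54 mm in diameter, 38 mm high; this point is at its centre. To be left alone
- drive_center (a point): opened black hard drive lying flat on the bench at the far side, 147 by 102 by 26 mm; this point is at its centre. To be left alone
- driver: screwdriver lying on the bench beside the hard drive, 160 mm long; its x axis runs along it. To be left alone
There are look-alikes about, which are no part of the job. What is shaped like the part that bears bottle2_center but blue is not meant.

How it is judged (in metres and radians):
At the end, for the whole second after the job is handed in: Bottles upright on the caddy floor, one within 12 mm of its centre, every other with an outer neighbour within 57 mm, centre to centre. Boxes on the shelf, within 12 mm of the first box's line and 0.14 rad of parallel, each within 53 mm of the next, starting at the first. All at rest (horizontal distance between any of bottle1_center, bottle2_center, bottle3_center, bottle4_center, bottle5_center, bottle6_center, bottle7_center and caddy_floor below 0.012 m and horizontal distance between each of bottle1_center, bottle2_center, bottle3_center, bottle4_center, bottle5_center, bottle6_center, bottle7_center and caddy_floor below 0.052 m and angle between each of bottle1_center, bottle2_center, bottle3_center, bottle4_center, bottle5_center, bottle6_center, bottle7_center, box1_center, box2_center's own z axis and vertical below 0.1 rad and height (world z) of bottle1_center between 0.039 and 0.046 m and linear speed of each of bottle1, bottle2, bottle3, bottle4, bottle5, bottle6, bottle7, box1, box2 below 0.02 m/s and (horizontal distance between bottle1_center and caddy_floor below 0.012 m or (horizontal distance between bottle1_center and bottle2_center below 0.057 m and horizontal distance between bottle2_center and caddy_floor above 0.03 m) or (horizontal distance between bottle1_center and bottle3_center below 0.057 m and horizontal distance between bottle3_center and caddy_floor above 0.03 m) or (horizontal distance between bottle1_center and bottle4_center below 0.057 m and horizontal distance between bottle4_center and caddy_floor above 0.03 m) or (horizontal distance between bottle1_center and bottle5_center below 0.057 m and horizontal distance between bottle5_center and caddy_floor above 0.03 m) or (horizontal distance between bottle1_center and bottle6_center below 0.057 m and horizontal distance between bottle6_center and caddy_floor above 0.03 m) or (horizontal distance between bottle1_center and bottle7_center below 0.057 m and horizontal distance between bottle7_center and caddy_floor above 0.03 m)) and height (world z) of bottle2_center between 0.039 and 0.046 m and (horizontal distance between bottle2_center and caddy_floor below 0.012 m or (horizontal distance between bottle2_center and bottle1_center below 0.057 m and horizontal distance between bottle1_center and caddy_floor above 0.03 m) or (horizontal distance between bottle2_center and bottle3_center below 0.057 m and horizontal distance between bottle3_center and caddy_floor above 0.03 m) or (horizontal distance between bottle2_center and bottle4_center below 0.057 m and horizontal distance between bottle4_center and caddy_floor above 0.03 m) or (horizontal distance between bottle2_center and bottle5_center below 0.057 m and horizontal distance between bottle5_center and caddy_floor above 0.03 m) or (horizontal distance between bottle2_center and bottle6_center below 0.057 m and horizontal distance between bottle6_center and caddy_floor above 0.03 m) or (horizontal distance between bottle2_center and bottle7_center below 0.057 m and horizontal distance between bottle7_center and caddy_floor above 0.03 m)) and height (world z) of bottle3_center between 0.039 and 0.046 m and (horizontal distance between bottle3_center and caddy_floor below 0.012 m or (horizontal distance between bottle3_center and bottle1_center below 0.057 m and horizontal distance between bottle1_center and caddy_floor above 0.03 m) or (horizontal distance between bottle3_center and bottle2_center below 0.057 m and horizontal distance between bottle2_center and caddy_floor above 0.03 m) or (horizontal distance between bottle3_center and bottle4_center below 0.057 m and horizontal distance between bottle4_center and caddy_floor above 0.03 m) or (horizontal distance between bottle3_center and bottle5_center below 0.057 m and horizontal distance between bottle5_center and caddy_floor above 0.03 m) or (horizontal distance between bottle3_center and bottle6_center below 0.057 m and horizontal distance between bottle6_center and caddy_floor above 0.03 m) or (horizontal distance between bottle3_center and bottle7_center below 0.057 m and horizontal distance between bottle7_center and caddy_floor above 0.03 m)) and height (world z) of bottle4_center between 0.039 and 0.046 m and (horizontal distance between bottle4_center and caddy_floor below 0.012 m or (horizontal distance between bottle4_center and bottle1_center below 0.057 m and horizontal distance between bottle1_center and caddy_floor above 0.03 m) or (horizontal distance between bottle4_center and bottle2_center below 0.057 m and horizontal distance between bottle2_center and caddy_floor above 0.03 m) or (horizontal distance between bottle4_center and bottle3_center below 0.057 m and horizontal distance between bottle3_center and caddy_floor above 0.03 m) or (horizontal distance between bottle4_center and bottle5_center below 0.057 m and horizontal distance between bottle5_center and caddy_floor above 0.03 m) or (horizontal distance between bottle4_center and bottle6_center below 0.057 m and horizontal distance between bottle6_center and caddy_floor above 0.03 m) or (horizontal distance between bottle4_center and bottle7_center below 0.057 m and horizontal distance between bottle7_center and caddy_floor above 0.03 m)) and height (world z) of bottle5_center between 0.039 and 0.046 m and (horizontal distance between bottle5_center and caddy_floor below 0.012 m or (horizontal distance between bottle5_center and bottle1_center below 0.057 m and horizontal distance between bottle1_center and caddy_floor above 0.03 m) or (horizontal distance between bottle5_center and bottle2_center below 0.057 m and horizontal distance between bottle2_center and caddy_floor above 0.03 m) or (horizontal distance between bottle5_center and bottle3_center below 0.057 m and horizontal distance between bottle3_center and caddy_floor above 0.03 m) or (horizontal distance between bottle5_center and bottle4_center below 0.057 m and horizontal distance between bottle4_center and caddy_floor above 0.03 m) or (horizontal distance between bottle5_center and bottle6_center below 0.057 m and horizontal distance between bottle6_center and caddy_floor above 0.03 m) or (horizontal distance between bottle5_center and bottle7_center below 0.057 m and horizontal distance between bottle7_center and caddy_floor above 0.03 m)) and height (world z) of bottle6_center between 0.039 and 0.046 m and (horizontal distance between bottle6_center and caddy_floor below 0.012 m or (horizontal distance between bottle6_center and bottle1_center below 0.057 m and horizontal distance between bottle1_center and caddy_floor above 0.03 m) or (horizontal distance between bottle6_center and bottle2_center below 0.057 m and horizontal distance between bottle2_center and caddy_floor above 0.03 m) or (horizontal distance between bottle6_center and bottle3_center below 0.057 m and horizontal distance between bottle3_center and caddy_floor above 0.03 m) or (horizontal distance between bottle6_center and bottle4_center below 0.057 m and horizontal distance between bottle4_center and caddy_floor above 0.03 m) or (horizontal distance between bottle6_center and bottle5_center below 0.057 m and horizontal distance between bottle5_center and caddy_floor above 0.03 m) or (horizontal distance between bottle6_center and bottle7_center below 0.057 m and horizontal distance between bottle7_center and caddy_floor above 0.03 m)) and height (world z) of bottle7_center between 0.039 and 0.046 m and (horizontal distance between bottle7_center and caddy_floor below 0.012 m or (horizontal distance between bottle7_center and bottle1_center below 0.057 m and horizontal distance between bottle1_center and caddy_floor above 0.03 m) or (horizontal distance between bottle7_center and bottle2_center below 0.057 m and horizontal distance between bottle2_center and caddy_floor above 0.03 m) or (horizontal distance between bottle7_center and bottle3_center below 0.057 m and horizontal distance between bottle3_center and caddy_floor above 0.03 m) or (horizontal distance between bottle7_center and bottle4_center below 0.057 m and horizontal distance between bottle4_center and caddy_floor above 0.03 m) or (horizontal distance between bottle7_center and bottle5_center below 0.057 m and horizontal distance between bottle5_center and caddy_floor above 0.03 m) or (horizontal distance between bottle7_center and bottle6_center below 0.057 m and horizontal distance between bottle6_center and caddy_floor above 0.03 m)) and horizontal distance between any of box1_center, box2_center and first_box_center below 0.053 m and x of box1_center in the frame of first_box_center between -0.012 and 0.012 m and angle between the x axis of each of box1_center, box2_center and the x axis of first_box_center, either way round below 0.14 rad and z of box1_center in the frame of shelf_top between 0.032 and 0.042 m and (horizontal distance between box1_center and first_box_center below 0.053 m or horizontal distance between box1_center and box2_center below 0.053 m) and x of box2_center in the frame of first_box_center between -0.012 and 0.012 m and z of box2_center in the frame of shelf_top between 0.032 and 0.042 m and (horizontal distance between box2_center and first_box_center below 0.053 m or horizontal distance between box2_center and box1_center below 0.053 m) and z of first_box_center in the frame of shelf_top between 0.032 and 0.04 m and angle between the x axis of first_box_center and the x axis of shelf_top, either way round below 0.14 rad); the robot touches nothing.
It fails at once if the box already on the shelf is moved by more than 3 cm (distance of first_box_center from where it was at the start of the episode above 0.03 m).
It fails at once if the solder reel is moved by more than 3 cm (distance of reel_center from where it was at the start of the episode above 0.03 m).
It fails at once if the hard drive is moved by more than 3 cm (distance of drive_center from where it was at the start of the episode above 0.03 m).
It fails at once if the screwdriver is moved by more than 3 cm (distance of driver from where it was at the start of the episode above 0.03 m).
Of bottle1, bottle2, bottle3, bottle4, bottle5, bottle6, bottle7 only 5 to 7 are there at a start; the rules pass over those that are not, and their reading is None.
Of box1, box2 only 1 to 2 are there at a start; the rules pass over those that are not, and their reading is None.
At some moment in a run one of bottle1, bottle2, bottle3, bottle4, bottle5, bottle6, bottle7 may be knocked a few centimetres aside while the robot is not near it.
It also fails if it takes over 210 s, if anything falls off the work surface, if the arm or the gripper's body presses on something with over 40 N, if the wrist force passes 120 N, or if a joint passes its speed limit or range.

### The arm

A 6-joint arm with a two-finger parallel gripper is mounted at the origin on the work surface. World frame = base frame: x ahead of the robot, y to its left, z up, the work surface at z = 0. Lengths are in mm, angles in rad, forces in N, time in s.
With the tool pointing down it reaches from about 375 to 975 mm from the base axis. Payload 3.8 kg.
Tool frame: the origin (TCP) lies between the finger pads; the fingertips stand 19 mm ahead of it and the grasp point (between the pads) is the TCP; x points along the fingers, y is the direction in which the jaws open and shut, and the axes are right-handed (so a half turn about x gives the same grasp; the last joint's range is limited). The gripper opens to 85 mm and grips with 20 to 120 N. Pads are 22 mm wide; open, the fingers measure 114 mm over their backs; the gripper's body (76 mm by 85 mm) begins 54 mm behind the grasp point. The pads swing forward as they close: fully open they stand 13 mm farther back than shut.
Start: joints at [-0.037, 0.264, 1.604, -0, 1.274, -0.037], TCP at [674.995, -0.002, 250.28] pointing down, gripper open.
Joint ranges: [-2.63, 2.63], [-0.94, 2.18], [0.31, 2.57], [-1.31, 4.45], [0, 2.66], [-2.55, 2.55]. Speed limits (rad/s): [2.57, 2.57, 3.14, 3.14, 3.14, 3.14].

### API

Orientations are given as a 3x3 rotation matrix whose columns are the frame's x, y, z axes.
In Python, from cell import bot gives the robot as it stands.
- The arm moves only by the shell command python3 -m inch 'ROWS'. ROWS is JSON, a list of rows, each a list of 5 numbers: the finger opening in m, from 0 to 0.0854, then the shift along the tool's x, y, z in m, then the turn about the tool's x in rad. In form: [[fingers, dx, dy, dz, yaw], ...]. A call has 1 to 20 rows; each row is the pose to reach, as a shift and turn from the pose commanded when the call began, along the tool's axes at that moment; what a row does not reach only later rows make up. A row lasts 1/12 s, in which the tool goes at most 41.7 mm and 7.16 degrees, less where a joint would pass 70% of its speed; a pose out of reach is approached as far as the arm can. A call with a gripper value outside its range is refused whole. The fingers move at their own pace and stop on an object; the grip force is fixed at half the most. Time passes only in rows, so rows that repeat a pose let the fingers close. It gives the time, the measured TCP pose, the force and the opening at its end, in the units of the state.
- bot.get_state(): the state, without advancing time (a new reading comes with each control period).
- bot.capture(name): name is "scene" or "side" or "wrist"; returns a dict with "image" (480x640x3 uint8, red, green, blue), "vertical_fov" (degrees; the focal length in pixels is half the picture's height over the tangent of half this angle, whatever the lens; pixels are square), "cx", "cy" (the principal point, pixels), "D" ([k1, k2, p1, p2, k3] as OpenCV has them; the pictures are not rectified), "extrinsics" (4x4, takes a point from camera to world coordinates); the wrist camera has in their place "mount" (4x4, takes a point from camera to tool coordinates, whose origin is the TCP and whose axes are the tool frame's). Camera axes: x right, y down, z forward; pixel columns grow to the right and rows downward; lengths in mm; the calibration is good to about 2 mm. A picture is of the moment at which its call begins: read the wrist's pose just before it. There is no depth.
- bot.finish_job(): hands the job in, once; it reports no verdict.
The state is a dict: "time": time; "joints": joint angles; "qvel": joint speeds; "effort": joint torques, N m; "tcp_pos": TCP position; "orientation": TCP orientation; "contact_force": force on the tool from outside, world axes, zero at the start; "ft_torque": the same for the moment, N m; "opening": finger opening in mm.
Only numpy, scipy, OpenCV 4.12 (cv2) and the standard library are available. Lean on these libraries where they do the work, as an engineer would, in place of code of your own. Each camera call takes 0.05 s, during which the arm holds its last target. There are 200 camera calls.

## Working session

There is one attempt and no reset: what is moved stays moved. The work goes in short steps, Python scripts to look and compute and a shell command to move; the robot and the scene stay as the last step left them, time stands still between calls to the robot, and variables do not carry over. Pictures are saved under pics/ and viewed, about 12 in all and at most 16, crops included, and the job is handed in when it is done.

```bash
ls; mkdir -p pics; cat > h.py <<'E'
import numpy as np,cv2,json
from cell import bot
def cam(n):
    s=bot.get_state(); c=bot.capture(n); im=c["image"]
    f=240/np.tan(np.radians(c["vertical_fov"])/2)
    K=np.array([[f,0,c["cx"]],[0,f,c["cy"]],[0,0,1]]); D=np.array(c["D"],float)
    if "mount" in c:
        T=np.eye(4);T[:3,:3]=s["orientation"];T[:3,3]=s["tcp_pos"];T=T@np.array(c["mount"])
    else: T=np.array(c["extrinsics"])
    return cv2.cvtColor(im,cv2.COLOR_RGB2BGR),K,D,T
def ray(px,K,D,T,z):
    u=cv2.undistortPoints(np.array(px,float).reshape(-1,1,2),K,D).reshape(-1,2)
    d=np.c_[u,np.ones(len(u))]@T[:3,:3].T
    return T[:3,3]+d*((z-T[2,3])/d[:,2])[:,None]
def proj(P,K,D,T):
    Ti=np.linalg.inv(T); return cv2.projectPoints(np.array(P,float).reshape(-1,3),cv2.Rodrigues(Ti[:3,:3])[0],Ti[:3,3],K,D)[0].reshape(-1,2)
E
python3 - <<'E'
from h import *
s=bot.get_state();print(s)
for n in("scene","side","wrist"):
    im,K,D,T=cam(n);cv2.imwrite(f"pics/{n}0.png",im);print(n,K[0,0],K[:2,2],D,T.round(2).tolist())
E
```

```text
pics
{'time': 0.0, 'joints': array([-3.68961453e-02,  2.64777797e-01,  1.60537262e+00, -8.31095684e-06,
        1.27371148e+00, -3.68696702e-02]), 'qvel': array([-0.00046394,  0.00180431, -0.00040445,  0.00102764, -0.00057893,
        0.00025015]), 'effort': array([ 6.10465631e-04, -5.15121067e+01, -3.67308676e+01, -4.07824507e-05,
        1.31324201e-02,  1.46811578e-05]), 'tcp_pos': array([6.74308261e+02, 2.36728239e-02, 2.48946126e+02]), 'orientation': array([[-2.26799234e-03,  9.99997428e-01, -2.41190140e-05],
       [ 7.57658691e-05, -2.39472391e-05, -9.99999997e-01],
       [-9.99997425e-01, -2.26799416e-03, -7.57113621e-05]]), 'contact_force': array([0.21265968, 0.24126282, 0.54872784]), 'ft_torque': array([-0.02639801,  0.05760315, -0.0149536 ]), 'opening': 85.38541002364602}
scene 487.08172949509094 [319.46158885 231.5815034 ] [-0.11417006  0.          0.          0.          0.        ] [[-0.16, 0.66, -0.74, 1524.99], [0.99, 0.12, -0.11, 151.4], [0.01, -0.74, -0.67, 954.18], [0.0, 0.0, 0.0, 1.0]]
side 555.201487067765 [318.18286878 242.79134859] [-0.04134206  0.          0.          0.          0.        ] [[0.95, -0.19, 0.26, 277.78], [-0.32, -0.51, 0.8, -928.91], [-0.01, -0.84, -0.54, 694.78], [0.0, 0.0, 0.0, 1.0]]
wrist 392.4550170742328 [312.10383408 243.5270136 ] [-0.03158159  0.          0.          0.          0.        ] [[1.0, 0.0, -0.0, 674.3], [0.0, -0.95, -0.31, 81.15], [-0.0, 0.31, -0.95, 371.48], [0.0, 0.0, 0.0, 1.0]]
```

View pics/scene0.png

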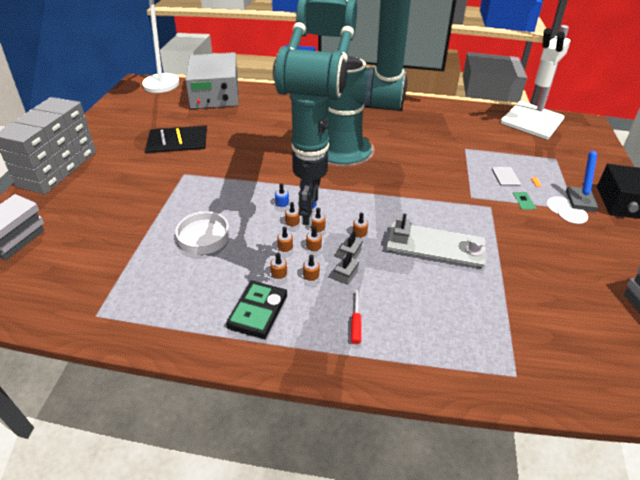

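View pics/side0.png

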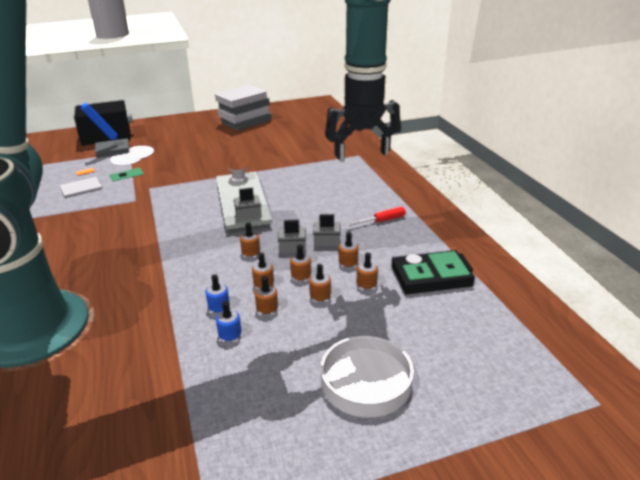

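View pics/wrist0.png

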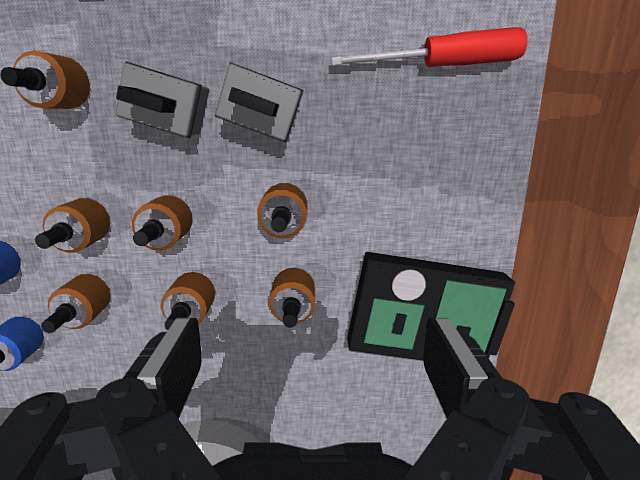

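```bash
python3 - <<'E'
from h import *
for n,bx in(("scene",(150,150,520,350)),("side",(160,120,520,430)),("wrist",(0,0,640,480))):
    im,K,D,T=cam(n); h=cv2.cvtColor(im,cv2.COLOR_BGR2HSV)
    for nm,m in (("amber",cv2.inRange(h,(4,150,60),(18,255,255))),("black",cv2.inRange(h,(0,0,0),(180,255,45)))):
        m2=np.zeros_like(m);m2[bx[1]:bx[3],bx[0]:bx[2]]=m[bx[1]:bx[3],bx[0]:bx[2]]
        nn,l,st,c=cv2.connectedComponentsWithStats(m2)
        print(n,nm)
        for i in range(1,nn):
            if st[i,4]>25: print(st[i].tolist(),c[i].round(1).tolist(),ray(c[i],K,D,T,22 if nm=="amber" else 59)[0,:2].round(0).tolist())
E
```

```text
scene amber
[150, 150, 151, 75, 4697] [215.3, 168.9] [244.0, -399.0]
[319, 150, 201, 200, 8373] [437.5, 200.2] [286.0, 337.0]
[493, 150, 27, 4, 62] [509.1, 150.9] [-60.0, 608.0]
[286, 213, 13, 13, 127] [292.2, 219.3] [456.0, -91.0]
[312, 218, 13, 14, 106] [318.7, 224.5] [466.0, -11.0]
[354, 223, 14, 14, 125] [360.0, 230.1] [469.0, 111.0]
[278, 237, 14, 14, 139] [284.7, 244.5] [565.0, -90.0]
[307, 237, 14, 14, 140] [313.6, 243.9] [549.0, -12.0]
[271, 264, 15, 14, 155] [278.2, 271.1] [668.0, -86.0]
[304, 266, 15, 14, 153] [310.9, 273.4] [661.0, 1.0]
[150, 327, 146, 23, 1719] [199.4, 341.8] [920.0, -215.0]
scene black
[150, 150, 25, 2, 38] [160.1, 150.3] [219.0, -602.0]
[292, 152, 35, 72, 769] [307.4, 179.0] [299.0, -74.0]
[359, 214, 4, 9, 27] [360.7, 218.0] [459.0, 109.0]
[312, 227, 4, 9, 31] [313.5, 231.5] [539.0, -13.0]
[283, 228, 4, 9, 28] [284.2, 232.3] [556.0, -92.0]
[348, 232, 8, 15, 64] [351.2, 238.9] [551.0, 92.0]
[343, 253, 9, 15, 77] [346.7, 259.9] [633.0, 90.0]
[276, 254, 5, 10, 33] [277.8, 259.0] [660.0, -87.0]
[309, 256, 4, 10, 32] [310.7, 260.8] [652.0, -2.0]
[227, 290, 5
[... 2358 characters left out ...]
, 90.0]
[281, 90, 21, 52, 83] [292.1, 118.1] [659.0, 78.0]
[271, 206, 19, 26, 384] [279.6, 218.1] [647.0, -1.0]
[133, 219, 31, 27, 445] [149.1, 232.1] [537.0, -13.0]
[35, 222, 38, 26, 544] [54.7, 235.0] [456.0, -15.0]
[0, 252, 640, 228, 48122] [336.7, 413.5] [698.0, -200.0]
[282, 297, 18, 30, 415] [290.0, 310.7] [654.0, -86.0]
[165, 302, 26, 28, 337] [177.6, 312.8] [553.0, -88.0]
[42, 304, 34, 28, 527] [58.7, 317.2] [443.0, -94.0]
[392, 313, 14, 21, 194] [398.2, 323.3] [752.0, -99.0]
[456, 326, 24, 22, 227] [466.9, 336.5] [816.0, -113.0]
[145, 332, 21, 16, 144] [155.0, 340.6] [529.0, -117.0]
[140, 349, 14, 6, 68] [147.0, 351.6] [520.0, -129.0]
[0, 350, 5, 12, 41] [1.4, 356.0] [377.0, -136.0]
```

```bash
cat > look.py <<'E'
import sys
from h import *
im,K,D,T=cam("wrist");cv2.imwrite(f"pics/{sys.argv[1]}.png",im);np.savez(f"pics/{sys.argv[1]}.npz",K=K,D=D,T=T)
print(bot.get_state()["tcp_pos"].round(1))
E
python3 -m inch '[[0.045,-0.05,-0.145,0.32,0],[0.045,-0.05,-0.145,0.32,0],[0.045,-0.05,-0.145,0.32,0],[0.045,-0.05,-0.145,0.32,0],[0.045,-0.05,-0.145,0.32,0],[0.045,-0.05,-0.145,0.32,0],[0.045,-0.05,-0.145,0.32,0],[0.045,-0.05,-0.145,0.32,0],[0.045,-0.05,-0.145,0.32,0],[0.045,-0.05,-0.145,0.32,0],[0.045,-0.05,-0.145,0.32,0],[0.045,-0.05,-0.145,0.32,0]]'
python3 look.py w1
python3 -m inch '[[0.045,-0.05,0,-0.59,0],[0.045,-0.05,0,-0.59,0],[0.045,-0.05,0,-0.59,0],[0.045,-0.05,0,-0.59,0],[0.045,-0.05,0,-0.59,0],[0.045,-0.05,0,-0.59,0],[0.045,-0.05,0,-0.59,0],[0.045,-0.05,0,-0.59,0],[0.045,-0.05,0,-0.59,0],[0.045,-0.05,0,-0.59,0],[0.045,-0.05,0,-0.59,0],[0.045,-0.05,0,-0.59,0],[0.045,-0.05,0,-0.59,0],[0.045,-0.05,0,-0.59,0],[0.045,-0.05,0,-0.59,0],[0.045,-0.05,0,-0.59,0],[0.045,-0.05,0,-0.59,0],[0.045,-0.05,0,-0.59,0]]'
python3 look.py w2
python3 -c "
import cv2,numpy as np
a=np.hstack([cv2.imread('pics/w1.png'),cv2.imread('pics/w2.png')]);cv2.imwrite('pics/w12.png',cv2.resize(a,(800,300),interpolation=cv2.INTER_AREA))"
```

```text
time: 1.3
tcp_pos: [530.1, -319.5, 300.0]
orientation: [[0.0, 1.0, -0.0], [0.001, -0.0, -1.0], [-1.0, 0.0, -0.001]]
contact_force: [-0.1, -0.1, -0.1]
opening: 44.6
[ 530.3 -319.1  299.9]
time: 2.85
tcp_pos: [529.5, 269.3, 349.8]
orientation: [[-0.001, 1.0, 0.0], [-0.001, 0.0, -1.0], [-1.0, -0.001, 0.001]]
contact_force: [-0.8, -0.3, 0.7]
opening: 44.9
[529.8 268.8 350. ]
```

View pics/w12.png

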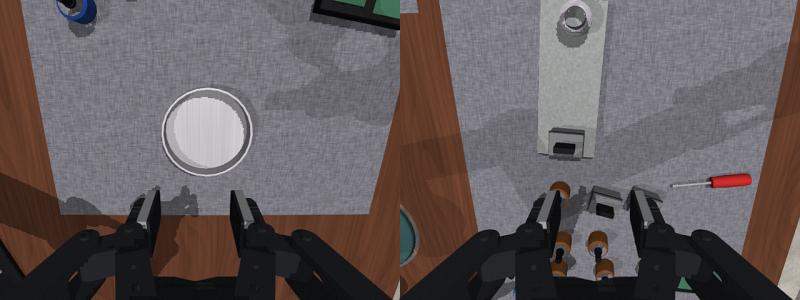

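```bash
python3 - <<'E'
from h import *
def ld(n):
    z=np.load(f"pics/{n}.npz");return cv2.imread(f"pics/{n}.png"),z["K"],z["D"],z["T"]
im,K,D,T=ld("w1"); g=cv2.cvtColor(im,cv2.COLOR_BGR2GRAY)
# outer rim: radial outermost bright pixel
m=(g>205).astype(np.uint8); m[:,:200]=0;m[:,460:]=0;m[:100]=0;m[300:]=0
P=[]
for a in np.radians(np.arange(0,360,4)):
    r=np.arange(20,110,.5);x=331+r*np.cos(a);y=210+r*np.sin(a)
    ok=np.where(m[y.round().astype(int),x.round().astype(int)]>0)[0]
    if len(ok):P.append((x[ok[-1]],y[ok[-1]]))
w=ray(P,K,D,T,34)[:,:2]
for _ in range(4):
    s=np.linalg.lstsq(np.c_[2*w,np.ones(len(w))],(w**2).sum(1),rcond=None)[0];r=np.sqrt(s[2]+s[:2]@s[:2])
    e=np.linalg.norm(w-s[:2],axis=1)-r;w=w[abs(e)<max(2,2*e.std())]
print("caddy",s[:2],r,len(w),e.std())
im,K,D,T=ld("w2");h=cv2.cvtColor(im,cv2.COLOR_BGR2HSV)
print("hsv shelf",h[130,270],h[60,260],"bench",h[130,150],h[130,400],h[30,150])
c=im.astype(int); 
m=((c[...,0]-c[...,1])<2).astype(np.uint8)*255
m[:, :160]=0;m[:,420:]=0;m[260:]=0
m=cv2.morphologyEx(m,cv2.MORPH_OPEN,np.ones((5,5)))
nn,l,st,ce=cv2.connectedComponentsWithStats(m);i=1+st[1:,4].argmax();print(st[i])
m=(l==i)
rows=np.arange(30,245,8);L=[];R=[]
for y in rows:
    xs=np.where(m[y])[0];L.append((xs[0],y));R.append((xs[-1]+1,y))
for nm,p in(("L",L),("R",R)):
    for z in (26,):
        q=ray(p,K,D,T,z)[:,:2];f=np.polyfit(q[:,1],q[:,0],1);rs=q[:,0]-np.polyval(f,q[:,1]);k=abs(rs)<2.5;f=np.polyfit(q[k,1],q[k,0],1);print(nm,z,f,k.sum(),"x at y=300",np.polyval(f,300), q[[0,-1],1])
k=cv2.inRange(h,(0,0,0),(180,255,45));k[:205]=0;k[260:]=0;k[:,:240]=0;k[:,300:]=0
nn,l,st,ce=cv2.connectedComponentsWithStats(k)
for i in range(1,nn):
    if st[i,4]>60:
        print(st[i],ce[i],ray(ce[i],K,D,T,83)[0],cv2.minAreaRect(np.argwhere(l==i)[:,::-1].astype(np.float32)))
cv2.imwrite("pics/z.png",cv2.resize(im[0:270,180:380],None,fx=2.2,fy=2.2,interpolation=cv2.INTER_CUBIC))
E
```

```text
caddy [ 548.6755951  -335.83534284] 73.10093917242249 87 0.38318574770366837
hsv shelf [ 60   3 160] [ 60   3 101] bench [116  14 131] [124  14 141] [131  17 123]
[  220     0   113   252 20062]
L 26 [8.91420337e-02 4.00012584e+02] 27 x at y=300 426.75519415251523 [432.42536613 208.85519581]
R 26 [8.87484645e-02 5.09753448e+02] 27 x at y=300 536.3779875273088 [432.164892   208.95960645]
[240 209  55  13  88] [269.03409091 212.03409091] [485.01043889 254.76017313  83.        ] ((267.6447448730469, 211.83505249023438), (55.30857849121094, 7.439802646636963), 11.51383113861084)
[245 228  35  19 568] [262.41725352 237.15316901] [477.21809405 227.93073528  83.        ] ((262.13116455078125, 237.05740356445312), (33.95090103149414, 17.292325973510742), 5.19442892074585)
```

View pics/z.png

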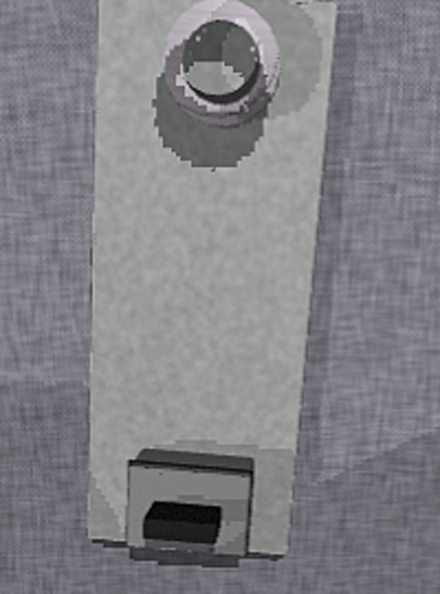

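```bash
python3 -m inch '[[0.045,0.13,0.058,0.229,0],[0.045,0.13,0.058,0.229,0],[0.045,0.13,0.058,0.229,0],[0.045,0.13,0.058,0.229,0],[0.045,0.13,0.058,0.229,0],[0.045,0.13,0.058,0.229,0],[0.045,0.13,0.058,0.229,0],[0.045,0.13,0.058,0.229,0],[0.045,0.13,0.058,0.229,0],[0.045,0.13,0.058,0.229,0]]'
python3 look.py w3
```

```text
time: 3.73
tcp_pos: [588.0, 40.4, 221.0]
orientation: [[0.001, 1.0, -0.002], [0.001, -0.002, -1.0], [-1.0, 0.001, -0.001]]
contact_force: [0.2, 0.0, -0.4]
opening: 44.6
[588.3  41.1 221.5]
```

View pics/w3.png

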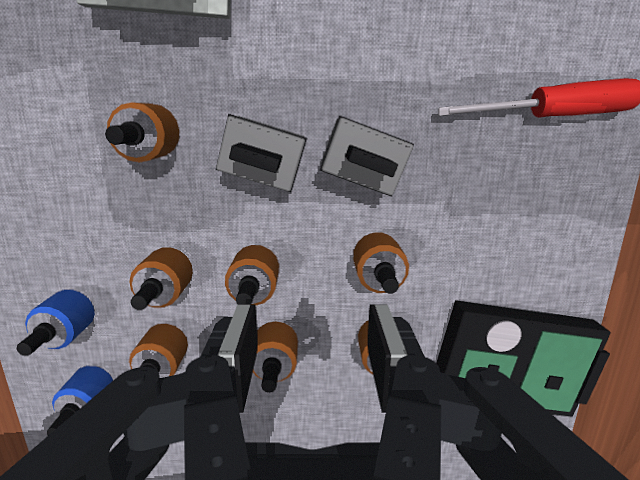

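```bash
cat > go.py <<'E'
# go.py x y z yaw_deg(world dir of tool y) : shift from present pose, in tool axes
import sys
from h import *
s=bot.get_state();R=np.array(s["orientation"])
x,y,z,a=map(float,sys.argv[1:5])
d=R.T@(np.array([x,y,z])-s["tcp_pos"]);cur=np.degrees(np.arctan2(R[1,1],R[0,1]))
t=-((a-cur+180)%360-180)
print("at",s["tcp_pos"].round(1),"yaw",cur.round(1),"open",round(s["opening"],1),"j6",s["joints"][5].round(2),"| shift",(d/1000).round(4),"turn",np.radians(t).round(3))
E
python3 - <<'E'
from h import *
z=np.load("pics/w3.npz");c=(z["K"],z["D"],z["T"]);im=cv2.imread("pics/w3.png")
for p in ([(229,116),(306,137),(290,192),(217,170)],[(339,117),(413,145),(392,196),(321,167)]):
    q=ray(p,*c,42)[:,:2];e=q[1]-q[0]+q[2]-q[3];print(q.mean(0),np.degrees(np.arctan2(e[1],e[0])),np.linalg.norm(q[1]-q[0]),np.linalg.norm(q[2]-q[1]))
h=cv2.cvtColor(im,cv2.COLOR_BGR2HSV);k=cv2.inRange(h,(0,0,0),(180,255,50))
k[300:]=0
n,l,st,ce=cv2.connectedComponentsWithStats(k)
for i in range(1,n):
    if 200<st[i,4]<2500:print(st[i],ray(ce[i],*c,58)[0,:2].round(1))
E
python3 go.py 548 92 150 75
```

```text
[549.0341383   92.52505831] -16.11720858947236 58.41432434459179 43.258180331130944
[628.97837548  90.53291694] -20.861256864721476 59.39280623200849 41.07240088449955
[105 122  40  24 721] [455.8 109.1]
[229 143  53  30 924] [547.1  92.2]
[345 145  53  32 813] [629.9  89.4]
[374 262  24  31 518] [646.1  -0.8]
[236 276  23  24 424] [536.1 -10.3]
[132 278  31  22 444] [456.9 -11.9]
at [588.3  41.1 221.5] yaw -0.0 open 44.9 j6 0.03 | shift [ 0.0714 -0.0405 -0.0508] turn -1.31
```

```bash
python3 -m inch '[[0.045,0.0715,-0.04,-0.0512,-1.29],[0.045,0.0715,-0.04,-0.0512,-1.29],[0.045,0.0715,-0.04,-0.0512,-1.29],[0.045,0.0715,-0.04,-0.0512,-1.29],[0.045,0.0715,-0.04,-0.0512,-1.29],[0.045,0.0715,-0.04,-0.0512,-1.29],[0.045,0.0715,-0.04,-0.0512,-1.29],[0.045,0.0715,-0.04,-0.0512,-1.29],[0.045,0.0715,-0.04,-0.0512,-1.29],[0.045,0.0715,-0.04,-0.0512,-1.29],[0.045,0.0715,-0.04,-0.0512,-1.29],[0.045,0.0715,-0.04,-0.0512,-1.29],[0.045,0.0715,-0.04,-0.0512,-1.29]]'; python3 go.py 548.3 92.3 66 74
```

```text
time: 4.87
tcp_pos: [548.4, 93.3, 149.9]
orientation: [[0.002, 0.277, 0.961], [0.0, 0.961, -0.277], [-1.0, 0.001, 0.002]]
contact_force: [-0.4, 0.2, 0.2]
opening: 45.0
at [548.4  93.3 149.9] yaw 73.9 open 45.0 j6 -1.17 | shift [ 0.0839 -0.0011  0.    ] turn -0.001
```

```bash
python3 -m inch '[[0.045,0.04,0,0,0],[0.045,0.07,0,0,0],[0.045,0.084,0,0,0],[0.045,0.084,0,0,0],[0,0.084,0,0,0],[0,0.084,0,0,0],[0,0.084,0,0,0],[0,0.084,0,0,0],[0,0.084,0,0,0],[0,0.084,0,0,0],[0,0.06,0,0,0],[0,0.03,0,0,0],[0,-0.01,0,0,0],[0,-0.01,0,0,0]]'; python3 go.py 480.9 272.3 160 85
```

```text
time: 6.03
tcp_pos: [553.0, 92.8, 167.0]
orientation: [[0.013, 0.277, 0.961], [0.002, 0.961, -0.277], [-1.0, 0.005, 0.012]]
contact_force: [2.2, -0.2, 0.3]
opening: 8.5
at [553.   92.8 167. ] yaw 73.9 open 8.5 j6 -1.17 | shift [ 0.0063  0.1524 -0.1191] turn -0.194
```

```bash
python3 -m inch '[[0,-0.04,0.0,0,0],[0,-0.04,0.1524,-0.117,-0.194],[0,-0.04,0.1524,-0.117,-0.194],[0,-0.04,0.1524,-0.117,-0.194],[0,-0.04,0.1524,-0.117,-0.194],[0,-0.04,0.1524,-0.117,-0.194],[0,-0.04,0.1524,-0.117,-0.194],[0,-0.04,0.1524,-0.117,-0.194],[0,-0.04,0.1524,-0.117,-0.194],[0,-0.04,0.1524,-0.117,-0.194],[0,-0.04,0.1524,-0.117,-0.194],[0,-0.04,0.1524,-0.117,-0.194]]'; python3 look.py w4; python3 go.py 480.9 272.3 92 84.9
```

```text
time: 7.03
tcp_pos: [478.3, 270.0, 198.7]
orientation: [[-0.0, 0.089, 0.996], [-0.0, 0.996, -0.089], [-1.0, -0.0, -0.0]]
contact_force: [0.2, -0.1, -1.9]
opening: 9.2
[478.3 270.1 198.7]
at [478.3 270.1 198.7] yaw 84.9 open 9.1 j6 -1.01 | shift [0.1067 0.0024 0.0024] turn 0.001
```

View pics/w4.png

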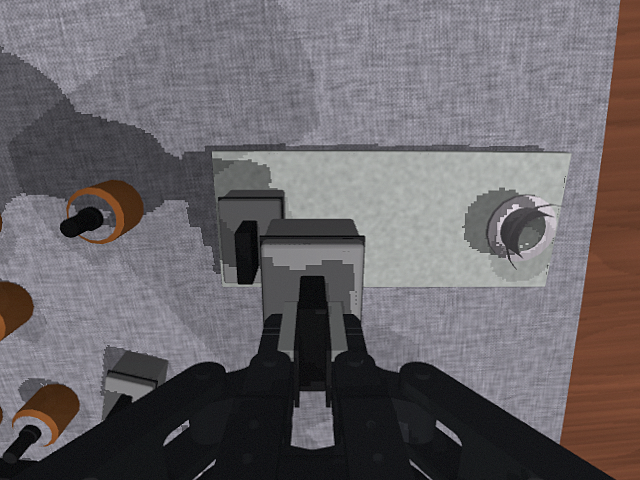

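```bash
python3 - <<'E'
from h import *
z=np.load("pics/w4.npz");c=(z["K"],z["D"],z["T"]);im=cv2.imread("pics/w4.png")
h=cv2.cvtColor(im,cv2.COLOR_BGR2HSV);k=cv2.inRange(h,(0,0,0),(180,255,50));k[:205]=0;k[300:]=0;k[:,:225]=0;k[:,262:]=0
n,l,st,ce=cv2.connectedComponentsWithStats(k)
for i in range(1,n):
    if st[i,4]>100:print(st[i],ce[i],ray(ce[i],*c,83)[0,:2].round(1))
print("lid far corners",ray([(219.5,200),(284,198.5)],*c,68).round(1))
print("shelf corners",ray([(211,152),(571,153),(546,287),(223,287)],*c,26).round(1))
E
```

```text
[ 234  220   28   64 1389] [247.05543557 251.38444924] [477.5 228.2]
lid far corners [[445.5 212.   68. ]
 [448.3 254.3  68. ]]
shelf corners [[417.3 200.7  26. ]
 [440.8 467.6  26. ]
 [549.9 459.3  26. ]
 [525.8 192.2  26. ]]
```

```bash
python3 -m inch '[[0,0.03,0.0045,0.002,0],[0,0.06,0.0045,0.002,0],[0,0.084,0.0045,0.002,0],[0,0.084,0.0045,0.002,0],[0,0.084,0.0045,0.002,0]]'; python3 go.py 481.1 274.6 92 84.9
```

```text
time: 7.5
tcp_pos: [479.0, 274.2, 113.3]
orientation: [[-0.004, 0.087, 0.996], [-0.002, 0.996, -0.087], [-1.0, -0.002, -0.004]]
contact_force: [0.0, 0.2, -0.5]
opening: 8.8
at [479.  274.2 113.3] yaw 85.0 open 8.8 j6 -1.01 | shift [0.0213 0.0006 0.0021] turn 0.001
```

```bash
python3 -m inch '[[0,0.012,0,0.002,0],[0,0.018,0,0.002,0],[0,0.021,0,0.002,0],[0,0.022,0,0.002,0],[0,0.022,0,0.002,0],[0.03,0.021,0,0.002,0],[0.03,0.021,0,0.002,0],[0.03,0.021,0,0.002,0],[0.03,0.01,0,0.002,0],[0.03,-0.02,0,0.002,0],[0.03,-0.06,0,0.002,0],[0.03,-0.087,0,0.002,0],[0.03,-0.087,0,0.002,0]]';  python3 look.py w5; python3 go.py 629.3 90 150 69.5
```

```text
time: 8.58
tcp_pos: [486.5, 277.5, 210.7]
orientation: [[0.012, 0.087, 0.996], [0.006, 0.996, -0.087], [-1.0, 0.007, 0.012]]
contact_force: [1.4, 1.3, 1.3]
opening: 30.0
[485.2 276.8 207.7]
at [485.2 276.8 207.7] yaw 85.0 open 30.0 j6 -1.01 | shift [ 0.0581 -0.1739  0.1593] turn 0.271
```

View pics/w5.png

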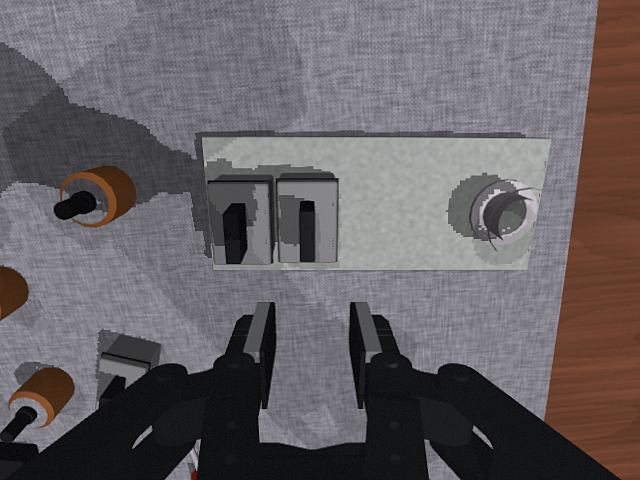

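```bash
python3 -m inch '[[0.045,0.05,-0.174,0.161,0.27],[0.045,0.05,-0.174,0.161,0.27],[0.045,0.05,-0.174,0.161,0.27],[0.045,0.05,-0.174,0.161,0.27],[0.045,0.05,-0.174,0.161,0.27],[0.045,0.05,-0.174,0.161,0.27],[0.045,0.05,-0.174,0.161,0.27],[0.045,0.05,-0.174,0.161,0.27],[0.045,0.05,-0.174,0.161,0.27],[0.045,0.05,-0.174,0.161,0.27],[0.045,0.05,-0.174,0.161,0.27]]'; python3 go.py 629.3 90 66 69.5
```

```text
time: 9.55
tcp_pos: [626.8, 89.1, 152.0]
orientation: [[-0.0, 0.348, 0.938], [0.0, 0.938, -0.348], [-1.0, 0.0, -0.0]]
contact_force: [0.3, -0.9, -0.6]
opening: 45.2
at [626.8  89.1 152. ] yaw 69.6 open 45.2 j6 -1.11 | shift [0.086  0.0017 0.0021] turn 0.003
```

```bash
python3 -m inch '[[0.045,0.04,0.0017,0.002,0],[0.045,0.07,0.0017,0.002,0],[0.045,0.086,0.0017,0.002,0],[0.045,0.086,0.0017,0.002,0],[0,0.086,0.0017,0.002,0],[0,0.086,0.0017,0.002,0],[0,0.086,0.0017,0.002,0],[0,0.086,0.0017,0.002,0],[0,0.086,0.0017,0.002,0],[0,0.086,0.0017,0.002,0],[0,0.06,0.0017,0.002,0],[0,0.03,0.0017,0.002,0],[0,-0.01,0.0017,0.002,0],[0,-0.05,0.0017,0.002,0],[0,-0.05,0.0017,0.002,0],[0,-0.05,0.0017,0.002,0],[0,-0.05,0.0017,0.002,0]]'; python3 go.py 485 319.4 200 84.9
```

```text
time: 10.97
tcp_pos: [629.7, 88.6, 202.0]
orientation: [[0.0, 0.349, 0.937], [-0.0, 0.937, -0.349], [-1.0, -0.0, 0.0]]
contact_force: [-0.0, 0.0, -1.3]
opening: 8.5
at [629.7  88.6 202. ] yaw 69.5 open 8.5 j6 -1.11 | shift [ 0.0019  0.1657 -0.2163] turn -0.268
```

```bash
python3 -m inch '[[0,0,0.1657,-0.2163,-0.268],[0,0,0.1657,-0.2163,-0.268],[0,0,0.1657,-0.2163,-0.268],[0,0,0.1657,-0.2163,-0.268],[0,0,0.1657,-0.2163,-0.268],[0,0,0.1657,-0.2163,-0.268],[0,0,0.1657,-0.2163,-0.268],[0,0,0.1657,-0.2163,-0.268],[0,0,0.1657,-0.2163,-0.268],[0,0,0.1657,-0.2163,-0.268],[0,0.03,0.1657,-0.2163,-0.268],[0,0.06,0.1657,-0.2163,-0.268],[0,0.087,0.1657,-0.2163,-0.268],[0,0.087,0.1657,-0.2163,-0.268],[0,0.087,0.1657,-0.2163,-0.268]]'; python3 go.py 485 319.4 92 84.9
```

```text
time: 12.22
tcp_pos: [484.2, 317.3, 112.5]
orientation: [[-0.005, 0.091, 0.996], [-0.003, 0.996, -0.091], [-1.0, -0.004, -0.004]]
contact_force: [-0.0, -0.1, -0.3]
opening: 8.7
at [484.2 317.3 112.5] yaw 84.8 open 8.7 j6 -0.94 | shift [0.0205 0.0023 0.0007] turn -0.002
```

```bash
python3 -m inch '[[0,0.005,0.002,0,0],[0,0.012,0.002,0,0],[0,0.018,0.002,0,0],[0,0.0205,0.002,0,0],[0,0.0215,0.002,0,0],[0,0.0215,0.002,0,0],[0.03,0.02,0.002,0,0],[0.03,0.02,0.002,0,0],[0.03,0.02,0.002,0,0],[0.03,0.01,0.002,0,0],[0.03,-0.02,0.002,0,0],[0.03,-0.06,0.002,0,0],[0.03,-0.087,0.002,0,0],[0.03,-0.087,0.002,0,0],[0.03,-0.087,0.002,0,0],[0.03,-0.087,0.002,0,0]]';  python3 look.py w6; python3 go.py 550 20 260 0; python3 - <<'E'
import cv2
cv2.imwrite("pics/w6c.png",cv2.imread("pics/w6.png")[100:300])
E
```

```text
time: 13.55
tcp_pos: [485.1, 321.5, 201.9]
orientation: [[0.0, 0.089, 0.996], [0.0, 0.996, -0.089], [-1.0, 0.0, 0.0]]
contact_force: [-0.4, 0.1, -1.2]
opening: 30.1
[484.5 321.1 200.8]
at [484.5 321.1 200.8] yaw 84.9 open 29.8 j6 -0.94 | shift [-0.059  -0.2942  0.0918] turn 1.482
```

View pics/w6c.png

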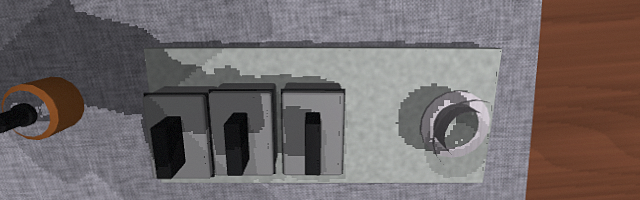

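```bash
cat > caps.py <<'E'
import sys
from h import *
im,K,D,T=cam("wrist");cv2.imwrite(f"pics/{sys.argv[1]}.png",im);np.savez(f"pics/{sys.argv[1]}.npz",K=K,D=D,T=T)
h=cv2.cvtColor(im,cv2.COLOR_BGR2HSV);k=cv2.inRange(h,(0,0,0),(180,255,50))
n,l,st,ce=cv2.connectedComponentsWithStats(k);a=cv2.inRange(h,(4,150,40),(18,255,255))
base=float(sys.argv[2]) if len(sys.argv)>2 else 0
for i in range(1,n):
    x,y,w,hh,ar=st[i]
    if ar<120 or ar>2500 or max(w,hh)>70: continue
    s=a[max(0,y-20):y+hh+20,max(0,x-20):x+w+20]
    if s.mean()/255<.06: continue
    print(ce[i].round(0),ar,ray(ce[i],K,D,T,58+base)[0,:2].round(1))
E
python3 -m inch '[[0.045,-0.05,-0.294,0.092,1.48],[0.045,-0.05,-0.294,0.092,1.48],[0.045,-0.05,-0.294,0.092,1.48],[0.045,-0.05,-0.294,0.092,1.48],[0.045,-0.05,-0.294,0.092,1.48],[0.045,-0.05,-0.294,0.092,1.48],[0.045,-0.05,-0.294,0.092,1.48],[0.045,-0.05,-0.294,0.092,1.48],[0.045,-0.05,-0.294,0.092,1.48],[0.045,-0.05,-0.294,0.092,1.48],[0.045,-0.05,-0.294,0.092,1.48],[0.045,-0.05,-0.294,0.092,1.48],[0.045,-0.05,-0.294,0.092,1.48],[0.045,-0.05,-0.294,0.092,1.48],[0.045,-0.05,-0.294,0.092,1.48],[0.045,-0.05,-0.294,0.092,1.48]]'; python3 caps.py w7; python3 go.py 654 -87 130 0
```

```text
time: 14.93
tcp_pos: [550.5, 20.7, 251.1]
orientation: [[-0.001, 1.0, 0.004], [-0.0, 0.004, -1.0], [-1.0, -0.001, -0.0]]
contact_force: [-1.1, -0.8, -0.4]
opening: 45.0
[189. 104.] 523 [455.7 109. ]
[425. 242.] 458 [645.9  -1. ]
[295. 254.] 400 [535.1 -12.6]
[201. 257.] 461 [454.3 -15.1]
[222. 324.] 176 [468.4 -80.6]
[402. 324.] 167 [632.2 -79.8]
[424. 331.] 436 [653.4 -86.6]
[313. 335.] 419 [551.1 -91.3]
[195. 336.] 446 [441.8 -93.6]
at [550.7  20.7 251.3] yaw 0.2 open 44.8 j6 -0.01 | shift [0.1212 0.103  0.108 ] turn 0.004
```

```bash
python3 -m inch '[[0.045,0.12,0.103,0.108,0],[0.045,0.12,0.103,0.108,0],[0.045,0.12,0.103,0.108,0],[0.045,0.12,0.103,0.108,0],[0.045,0.12,0.103,0.108,0],[0.045,0.12,0.103,0.108,0],[0.045,0.12,0.103,0.108,0],[0.045,0.12,0.103,0.108,0]]'; python3 go.py 653.5 -87 66 0
```

```text
time: 15.65
tcp_pos: [654.0, -86.8, 132.1]
orientation: [[-0.0, 1.0, 0.002], [0.0, 0.002, -1.0], [-1.0, -0.0, -0.0]]
contact_force: [0.2, 0.1, 0.3]
opening: 44.7
at [654.  -86.8 132.1] yaw 0.1 open 44.7 j6 -0.17 | shift [ 0.0661 -0.0005  0.0002] turn 0.002
```

```bash
python3 -m inch '[[0.045,0.035,0,0,0],[0.045,0.06,0,0,0],[0.045,0.066,0,0,0],[0.045,0.066,0,0,0],[0.01,0.066,0,0,0],[0.01,0.066,0,0,0],[0.01,0.066,0,0,0],[0.01,0.066,0,0,0],[0.01,0.066,0,0,0],[0.01,0.066,0,0,0],[0.03,0.066,0,0,0],[0.03,0.066,0,0,0],[0.03,0.066,0,0,0]]'; python3 -m inch '[[0.03,0,0,0,-1.571],[0.03,0,0,0,-1.571],[0.03,0,0,0,-1.571],[0.03,0,0,0,-1.571],[0.03,0,0,0,-1.571],[0.03,0,0,0,-1.571],[0.03,0,0,0,-1.571],[0.03,0,0,0,-1.571],[0.03,0,0,0,-1.571],[0.03,0,0,0,-1.571],[0.03,0,0,0,-1.571],[0.03,0,0,0,-1.571],[0.03,0,0,0,-1.571],[0.03,0,0,0,-1.571],[0,0,0,0,-1.571],[0,0,0,0,-1.571],[0,0,0,0,-1.571],[0,0,0,0,-1.571],[0,0,0,0,-1.571]]'; python3 -m inch '[[0,0,0,0,0],[0,-0.03,0,0,0],[0,-0.07,0,0,0],[0,-0.11,0,0,0],[0,-0.11,0,0,0],[0,-0.11,0,0,0]]'; python3 go.py 548.7 -335.8 176 90
```

```text
time: 16.73
tcp_pos: [654.1, -87.3, 65.9]
orientation: [[0.0, 1.0, 0.002], [-0.0, 0.002, -1.0], [-1.0, 0.0, 0.0]]
contact_force: [-0.3, -0.6, -0.2]
opening: 30.4
time: 18.32
tcp_pos: [653.9, -87.2, 65.5]
orientation: [[-0.001, -0.002, 1.0], [0.0, 1.0, 0.002], [-1.0, 0.0, -0.001]]
contact_force: [-0.6, 0.0, -2.3]
opening: 11.1
time: 18.82
tcp_pos: [656.9, -87.7, 180.4]
orientation: [[0.008, -0.002, 1.0], [-0.001, 1.0, 0.002], [-1.0, -0.001, 0.008]]
contact_force: [0.1, -0.1, -1.6]
opening: 10.9
at [656.9 -87.7 180.4] yaw 90.1 open 10.9 j6 -1.74 | shift [ 0.0039 -0.2479 -0.1088] turn 0.002
```

```bash
python3 -m inch '[[0,0,-0.2486,-0.1052,0],[0,0,-0.2486,-0.1052,0],[0,0,-0.2486,-0.1052,0],[0,0,-0.2486,-0.1052,0],[0,0,-0.2486,-0.1052,0],[0,0,-0.2486,-0.1052,0],[0,0,-0.2486,-0.1052,0],[0,0,-0.2486,-0.1052,0],[0,0,-0.2486,-0.1052,0],[0,0,-0.2486,-0.1052,0],[0,0,-0.2486,-0.1052,0],[0,0.04,-0.2486,-0.1052,0],[0,0.07,-0.2486,-0.1052,0],[0,0.07,-0.2486,-0.1052,0],[0,0.07,-0.2486,-0.1052,0],[0,0.07,-0.2486,-0.1052,0]]'; python3 go.py 548.7 -335.8 71 90; python3 look.py w8
```

```text
time: 20.15
tcp_pos: [550.6, -335.6, 106.9]
orientation: [[0.001, -0.004, 1.0], [-0.001, 1.0, 0.004], [-1.0, -0.001, 0.001]]
contact_force: [0.3, -1.3, -1.1]
opening: 10.8
at [ 550.6 -335.6  106.9] yaw 90.2 open 10.8 j6 -2.16 | shift [ 0.0359 -0.0002 -0.0019] turn 0.004
[ 551.2 -336.3  108.1]
```

View pics/w8.png

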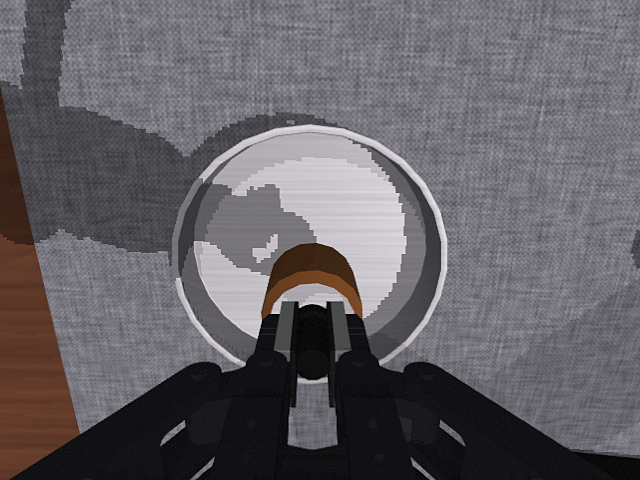

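```bash
python3 - <<'E'
from h import *
z=np.load("pics/w8.npz");c=(z["K"],z["D"],z["T"]);g=cv2.cvtColor(cv2.imread("pics/w8.png"),cv2.COLOR_BGR2GRAY)
P=[]
for a in np.radians(np.r_[np.arange(150,391,3)]):
    r=np.arange(160,90,-.5);x=311+r*np.cos(a);y=255+r*np.sin(a)
    v=g[y.round().astype(int),x.round().astype(int)]; ok=np.where(v>205)[0]
    if len(ok):P.append((x[ok[0]],y[ok[0]]))
w=ray(P,*c,34)[:,:2]
for _ in range(5):
    s=np.linalg.lstsq(np.c_[2*w,np.ones(len(w))],(w**2).sum(1),rcond=None)[0];r=np.sqrt(s[2]+s[:2]@s[:2]);e=np.linalg.norm(w-s[:2],axis=1)-r;w=w[abs(e)<max(1.5,2*e.std())]
print(s[:2],r,len(w),e.std())
E
```

```text
[ 547.3712378  -336.04870775] 72.49399581820002 58 0.29577896461696424
```

```bash
python3 -m inch '[[0,0.012,0,-0.001,0],[0,0.024,0,-0.001,0],[0,0.032,0,-0.001,0],[0,0.035,0,-0.001,0],[0,0.036,0,-0.001,0],[0,0.036,0,-0.001,0],[0,0.036,0,-0.001,0]]';python3 go.py 548 -336 71 90; python3 -m inch '[[0.03,0,0,0,0],[0.03,0,0,0,0],[0.03,0,0,0,0],[0.03,-0.02,0,0,0],[0.03,-0.06,0,0,0],[0.03,-0.06,0,0,0]]'; python3 go.py 551.5 -90.5 130 90
```

```text
time: 20.78
tcp_pos: [547.9, -335.8, 70.4]
orientation: [[-0.001, -0.002, 1.0], [0.001, 1.0, 0.002], [-1.0, 0.001, -0.001]]
contact_force: [-3.2, 1.5, 7.3]
opening: 10.7
at [ 547.9 -335.8   70.4] yaw 90.1 open 10.7 j6 -2.16 | shift [-0.0006 -0.0002  0.0001] turn 0.002
time: 21.28
tcp_pos: [552.3, -338.6, 136.9]
orientation: [[0.009, -0.002, 1.0], [-0.006, 1.0, 0.002], [-1.0, -0.006, 0.009]]
contact_force: [1.7, -1.1, 2.1]
opening: 30.1
at [ 552.3 -338.6  136.9] yaw 90.1 open 30.1 j6 -2.16 | shift [ 0.0053  0.2481 -0.0003] turn 0.002
```

```bash
python3 -m inch '[[0.045,0,0.2453,0.0036,0],[0.045,0,0.2453,0.0036,0],[0.045,0,0.2453,0.0036,0],[0.045,0,0.2453,0.0036,0],[0.045,0,0.2453,0.0036,0],[0.045,0,0.2453,0.0036,0],[0.045,0,0.2453,0.0036,0],[0.045,0,0.2453,0.0036,0],[0.045,0,0.2453,0.0036,0]]'; python3 go.py 551.5 -90.5 66 90; python3 -m inch '[[0.045,0.035,0,0,0],[0.045,0.06,0,0,0],[0.045,0.065,0,0,0],[0.045,0.065,0,0,0],[0.01,0.065,0,0,0],[0.01,0.065,0,0,0],[0.01,0.065,0,0,0],[0.01,0.065,0,0,0],[0.01,0.065,0,0,0],[0.01,0.065,0,0,0],[0.03,0.065,0,0,0],[0.03,0.065,0,0,0],[0.03,0.065,0,0,0]]'; python3 -m inch '[[0.03,0,0,0,1.571],[0.03,0,0,0,1.571],[0.03,0,0,0,1.571],[0.03,0,0,0,1.571],[0.03,0,0,0,1.571],[0.03,0,0,0,1.571],[0.03,0,0,0,1.571],[0.03,0,0,0,1.571],[0.03,0,0,0,1.571],[0.03,0,0,0,1.571],[0.03,0,0,0,1.571],[0.03,0,0,0,1.571],[0.03,0,0,0,1.571],[0.03,0,0,0,1.571],[0,0,0,0,1.571],[0,0,0,0,1.571],[0,0,0,0,1.571],[0,0,0,0,1.571],[0,0,0,0,1.571]]'; python3 -m inch '[[0,0,0,0,0],[0,-0.03,0,0,0],[0,-0.07,0,0,0],[0,-0.11,0,0,0],[0,-0.11,0,0,0],[0,-0.11,0,0,0],[0,-0.11,0,0,0],[0,-0.11,0,0,0]]'; python3 go.py 594.5 -336 176 0
```

```text
time: 22.03
tcp_pos: [551.9, -90.9, 129.9]
orientation: [[0.001, -0.003, 1.0], [-0.001, 1.0, 0.003], [-1.0, -0.001, 0.001]]
contact_force: [-1.2, 0.5, 0.4]
opening: 44.9
at [551.9 -90.9 129.9] yaw 90.2 open 44.9 j6 -1.78 | shift [ 0.0639  0.0004 -0.0005] turn 0.003
time: 23.12
tcp_pos: [550.9, -90.4, 64.4]
orientation: [[-0.001, -0.002, 1.0], [0.0, 1.0, 0.002], [-1.0, 0.001, -0.001]]
contact_force: [-0.4, -0.2, 0.0]
opening: 30.3
time: 24.7
tcp_pos: [551.3, -90.6, 64.5]
orientation: [[-0.001, 1.0, 0.003], [0.0, 0.003, -1.0], [-1.0, -0.001, -0.0]]
contact_force: [0.3, -0.0, -1.0]
opening: 10.9
time: 25.37
tcp_pos: [549.9, -90.4, 172.8]
orientation: [[-0.004, 1.0, 0.002], [0.001, 0.002, -1.0], [-1.0, -0.004, -0.001]]
contact_force: [-0.7, -0.6, -1.0]
opening: 11.0
at [549.9 -90.4 172.8] yaw 0.1 open 11.0 j6 -0.21 | shift [-0.0036  0.044   0.2457] turn 0.002
```

```bash
python3 -m inch '[[0,0,0.0432,0.2454,0],[0,0,0.0432,0.2454,0],[0,0,0.0432,0.2454,0],[0,0,0.0432,0.2454,0],[0,0,0.0432,0.2454,0],[0,0,0.0432,0.2454,0],[0,0,0.0432,0.2454,0],[0,0,0.0432,0.2454,0],[0,0,0.0432,0.2454,0],[0,0.04,0.0432,0.2454,0],[0,0.06,0.0432,0.2454,0],[0,0.06,0.0432,0.2454,0],[0,0.06,0.0432,0.2454,0],[0,0.06,0.0432,0.2454,0],[0,0.07,0.0432,0.2454,0],[0,0.08,0.0432,0.2454,0],[0,0.09,0.0432,0.2454,0],[0,0.1,0.0432,0.2454,0],[0,0.1045,0.0432,0.2454,0],[0,0.105,0.0432,0.2454,0]]'; python3 -m inch '[[0,0,0,0,0],[0,0,0,0,0]]';  python3 go.py 594.5 -336 70 0
```

```text
time: 27.03
tcp_pos: [594.7, -335.9, 69.5]
orientation: [[-0.002, 1.0, 0.002], [0.001, 0.002, -1.0], [-1.0, -0.002, -0.001]]
contact_force: [-3.4, 2.2, 5.0]
opening: 10.8
time: 27.2
tcp_pos: [594.7, -335.8, 69.6]
orientation: [[-0.001, 1.0, 0.002], [0.001, 0.002, -1.0], [-1.0, -0.001, -0.001]]
contact_force: [-2.0, 0.5, 1.5]
opening: 11.3
at [ 594.7 -335.8   69.6] yaw 0.1 open 11.3 j6 -0.55 | shift [-0.0004 -0.0002  0.0002] turn 0.002
```

```bash
python3 -m inch '[[0.03,0,0,0,0],[0.03,0,0,0,0],[0.03,0,0,0,0],[0.03,-0.025,0,0,0],[0.03,-0.06,0,0,0],[0.045,-0.06,-0.152,-0.242,0],[0.045,-0.06,-0.152,-0.242,0],[0.045,-0.06,-0.152,-0.242,0],[0.045,-0.06,-0.152,-0.242,0],[0.045,-0.06,-0.152,-0.242,0],[0.045,-0.06,-0.152,-0.242,0],[0.045,-0.06,-0.152,-0.242,0],[0.045,-0.06,-0.152,-0.242,0],[0.045,-0.06,-0.152,-0.242,0],[0.045,-0.06,-0.152,-0.242,0],[0.045,-0.06,-0.152,-0.242,0]]'; python3 go.py 442.5 -94 65 0; python3 -m inch '[[0.045,0.035,0,0,0],[0.045,0.06,0,0,0],[0.045,0.065,0,0,0],[0.045,0.065,0,0,0],[0.01,0.065,0,0,0],[0.01,0.065,0,0,0],[0.01,0.065,0,0,0],[0.01,0.065,0,0,0],[0.01,0.065,0,0,0],[0.01,0.065,0,0,0],[0.03,0.065,0,0,0],[0.03,0.065,0,0,0],[0.03,0.065,0,0,0]]'; python3 -m inch '[[0.03,0,0,0,-1.571],[0.03,0,0,0,-1.571],[0.03,0,0,0,-1.571],[0.03,0,0,0,-1.571],[0.03,0,0,0,-1.571],[0.03,0,0,0,-1.571],[0.03,0,0,0,-1.571],[0.03,0,0,0,-1.571],[0.03,0,0,0,-1.571],[0.03,0,0,0,-1.571],[0.03,0,0,0,-1.571],[0.03,0,0,0,-1.571],[0.03,0,0,0,-1.571],[0.03,0,0,0,-1.571],[0,0,0,0,-1.571],[0,0,0,0,-1.571],[0,0,0,0,-1.571],[0,0,0,0,-1.571],[0,0,0,0,-1.571]]'; python3 -m inch '[[0,0,0,0,0],[0,-0.03,0,0,0],[0,-0.07,0,0,0],[0,-0.11,0,0,0],[0,-0.11,0,0,0],[0,-0.11,0,0,0],[0,-0.11,0,0,0],[0,-0.11,0,0,0]]'; python3 go.py 501.5 -336 175 90
```

```text
time: 28.53
tcp_pos: [444.1, -95.3, 130.4]
orientation: [[0.002, 1.0, 0.002], [-0.001, 0.002, -1.0], [-1.0, 0.002, 0.001]]
contact_force: [1.8, 0.1, 0.8]
opening: 44.7
at [444.1 -95.3 130.4] yaw 0.1 open 44.7 j6 -0.27 | shift [ 0.0654 -0.0017 -0.0013] turn 0.002
time: 29.62
tcp_pos: [442.5, -94.2, 64.7]
orientation: [[-0.0, 1.0, 0.002], [0.0, 0.002, -1.0], [-1.0, -0.0, -0.0]]
contact_force: [0.5, 0.3, -0.8]
opening: 30.0
time: 31.2
tcp_pos: [442.6, -94.3, 64.6]
orientation: [[-0.0, -0.002, 1.0], [0.0, 1.0, 0.002], [-1.0, 0.0, -0.0]]
contact_force: [0.8, 0.3, -0.5]
opening: 11.1
time: 31.87
tcp_pos: [441.3, -94.0, 173.0]
orientation: [[-0.003, -0.002, 1.0], [0.001, 1.0, 0.002], [-1.0, 0.001, -0.003]]
contact_force: [-0.5, 0.2, -2.5]
opening: 10.6
at [441.3 -94.  173. ] yaw 90.1 open 10.6 j6 -1.84 | shift [-0.0024 -0.2422  0.0597] turn 0.002
```

```bash
python3 -m inch '[[0,0,-0.2417,0.0584,0],[0,0,-0.2417,0.0584,0],[0,0,-0.2417,0.0584,0],[0,0,-0.2417,0.0584,0],[0,0,-0.2417,0.0584,0],[0,0,-0.2417,0.0584,0],[0,0,-0.2417,0.0584,0],[0,0,-0.2417,0.0584,0],[0,0,-0.2417,0.0584,0],[0,0.04,-0.2417,0.0584,0],[0,0.06,-0.2417,0.0584,0],[0,0.06,-0.2417,0.0584,0],[0,0.06,-0.2417,0.0584,0],[0,0.06,-0.2417,0.0584,0],[0,0.07,-0.2417,0.0584,0],[0,0.08,-0.2417,0.0584,0],[0,0.09,-0.2417,0.0584,0],[0,0.1,-0.2417,0.0584,0],[0,0.1045,-0.2417,0.0584,0],[0,0.105,-0.2417,0.0584,0]]'; python3 -m inch '[[0,0,0,0,0],[0,0,0,0,0]]';  python3 go.py 501.5 -336 70 90
```

```text
time: 33.53
tcp_pos: [501.4, -335.8, 69.6]
orientation: [[-0.001, -0.002, 1.0], [0.001, 1.0, 0.002], [-1.0, 0.001, -0.001]]
contact_force: [-2.3, 1.2, 6.5]
opening: 11.3
time: 33.7
tcp_pos: [501.4, -335.8, 69.6]
orientation: [[-0.001, -0.002, 1.0], [0.001, 1.0, 0.002], [-1.0, 0.001, -0.001]]
contact_force: [-2.3, 1.5, 2.5]
opening: 11.1
at [ 501.4 -335.8   69.6] yaw 90.1 open 11.1 j6 -2.2 | shift [-0.0004 -0.0002  0.0001] turn 0.002
```

```bash
cat > sc.py <<'E'
from h import *
im,K,D,T=cam("scene");h=cv2.cvtColor(im,cv2.COLOR_BGR2HSV);m=cv2.inRange(h,(4,150,60),(18,255,255));m[:195]=0;m[300:]=0;m[:,:165]=0;m[:,400:]=0
n,l,st,c=cv2.connectedComponentsWithStats(m)
print("scene amber:",[ray(c[i],K,D,T,22)[0,:2].round(0).astype(int).tolist()+[int(st[i,4])] for i in range(1,n) if st[i,4]>25])
E
python3 -m inch '[[0.03,0,0,0,0],[0.03,0,0,0,0],[0.03,0,0,0,0],[0.03,-0.025,0,0,0],[0.03,-0.06,0,0,0],[0.045,-0.06,0.3218,-0.0458,0],[0.045,-0.06,0.3218,-0.0458,0],[0.045,-0.06,0.3218,-0.0458,0],[0.045,-0.06,0.3218,-0.0458,0],[0.045,-0.06,0.3218,-0.0458,0],[0.045,-0.06,0.3218,-0.0458,0],[0.045,-0.06,0.3218,-0.0458,0],[0.045,-0.06,0.3218,-0.0458,0],[0.045,-0.06,0.3218,-0.0458,0],[0.045,-0.06,0.3218,-0.0458,0],[0.045,-0.06,0.3218,-0.0458,0],[0.045,-0.06,0.3218,-0.0458,0],[0.045,-0.06,0.3218,-0.0458,0]]'; python3 go.py 455 -14 65 90;python3 sc.py;python3 caps.py w9
```

```text
time: 35.2
tcp_pos: [455.6, -15.5, 129.8]
orientation: [[0.0, -0.0, 1.0], [-0.0, 1.0, 0.0], [-1.0, -0.0, 0.0]]
contact_force: [0.2, -0.2, -0.0]
opening: 44.9
at [455.6 -15.5 129.8] yaw 90.0 open 44.9 j6 -1.66 | shift [ 0.0648  0.0015 -0.0006] turn 0.0
scene amber: [[547, -332, 303], [465, -13, 117], [469, 110, 139], [549, -11, 139], [661, 1, 156]]
[476. 258.] 153 [446.8  71.7]
[311. 268.] 1082 [452.3 -16. ]
[541. 271.] 1430 [453.9 108.2]
[314. 394.] 1094 [533.7 -13.9]
```

```bash
python3 -m inch '[[0.045,0.035,0,0,0],[0.045,0.06,0,0,0],[0.045,0.065,0,0,0],[0.045,0.065,0,0,0],[0.01,0.065,0,0,0],[0.01,0.065,0,0,0],[0.01,0.065,0,0,0],[0.01,0.065,0,0,0],[0.01,0.065,0,0,0],[0.01,0.065,0,0,0],[0.03,0.065,0,0,0],[0.03,0.065,0,0,0],[0.03,0.065,0,0,0]]'; python3 -m inch '[[0.03,0,0,0,1.571],[0.03,0,0,0,1.571],[0.03,0,0,0,1.571],[0.03,0,0,0,1.571],[0.03,0,0,0,1.571],[0.03,0,0,0,1.571],[0.03,0,0,0,1.571],[0.03,0,0,0,1.571],[0.03,0,0,0,1.571],[0.03,0,0,0,1.571],[0.03,0,0,0,1.571],[0.03,0,0,0,1.571],[0.03,0,0,0,1.571],[0.03,0,0,0,1.571],[0,0,0,0,1.571],[0,0,0,0,1.571],[0,0,0,0,1.571],[0,0,0,0,1.571],[0,0,0,0,1.571]]'; python3 go.py 524.8 -376.3 175 0; python3 -m inch '[[0,0,0,0,0],[0,-0.03,0,0,0],[0,-0.07,0,0,0],[0,-0.11,0,0,0],[0,-0.11,0,0,0],[0,-0.11,0,0,0],[0,-0.11,0,0,0],[0,-0.11,0,0,0]]'
```

```text
time: 36.38
tcp_pos: [454.7, -14.1, 64.5]
orientation: [[-0.001, -0.002, 1.0], [0.0, 1.0, 0.002], [-1.0, 0.0, -0.001]]
contact_force: [0.0, 1.5, 0.4]
opening: 30.0
time: 37.97
tcp_pos: [454.9, -14.2, 64.6]
orientation: [[-0.0, 1.0, 0.003], [0.0, 0.003, -1.0], [-1.0, -0.0, -0.0]]
contact_force: [-0.4, 0.1, -1.8]
opening: 11.2
at [454.9 -14.2  64.6] yaw 0.1 open 11.2 j6 -0.09 | shift [-0.1105  0.0689  0.3623] turn 0.003
time: 38.63
tcp_pos: [453.7, -14.1, 173.0]
orientation: [[-0.003, 1.0, 0.002], [0.0, 0.002, -1.0], [-1.0, -0.003, -0.0]]
contact_force: [-0.4, 0.4, -1.1]
opening: 10.9
```

```bash
python3 -m inch '[[0,0,0.0689,0.3623,0],[0,0,0.0689,0.3623,0],[0,0,0.0689,0.3623,0],[0,0,0.0689,0.3623,0],[0,0,0.0689,0.3623,0],[0,0,0.0689,0.3623,0],[0,0,0.0689,0.3623,0],[0,0,0.0689,0.3623,0],[0,0,0.0689,0.3623,0],[0,0,0.0689,0.3623,0],[0,0,0.0689,0.3623,0],[0,0.04,0.0689,0.3623,0],[0,0.06,0.0689,0.3623,0],[0,0.06,0.0689,0.3623,0],[0,0.06,0.0689,0.3623,0]]'; python3 -m inch '[[0,0.01,0,0,0],[0,0.02,0,0,0],[0,0.03,0,0,0],[0,0.04,0,0,0],[0,0.0445,0,0,0],[0,0.045,0,0,0],[0,0.045,0,0,0],[0,0.045,0,0,0]]';  python3 go.py 524.8 -376.3 70 0
```

```text
time: 39.88
tcp_pos: [523.1, -374.0, 112.3]
orientation: [[-0.005, 1.0, 0.003], [0.004, 0.003, -1.0], [-1.0, -0.005, -0.004]]
contact_force: [-0.1, -0.6, -1.7]
opening: 11.4
time: 40.55
tcp_pos: [524.6, -376.3, 69.6]
orientation: [[-0.0, 1.0, 0.002], [0.0, 0.002, -1.0], [-1.0, -0.0, -0.0]]
contact_force: [0.1, -0.2, -0.9]
opening: 11.0
at [ 524.6 -376.3   69.6] yaw 0.1 open 11.0 j6 -0.66 | shift [-0.0004  0.0002 -0.    ] turn 0.002
```

```bash
python3 -m inch '[[0.03,0,0,0,0],[0.03,0,0,0,0],[0.03,0,0,0,0],[0.03,-0.025,0,0,0],[0.03,-0.06,0,0,0],[0.045,-0.06,0.0116,-0.3638,0],[0.045,-0.06,0.0116,-0.3638,0],[0.045,-0.06,0.0116,-0.3638,0],[0.045,-0.06,0.0116,-0.3638,0],[0.045,-0.06,0.0116,-0.3638,0],[0.045,-0.06,0.0116,-0.3638,0],[0.045,-0.06,0.0116,-0.3638,0],[0.045,-0.06,0.0116,-0.3638,0],[0.045,-0.06,0.0116,-0.3638,0],[0.045,-0.06,0.0116,-0.3638,0],[0.045,-0.06,0.0116,-0.3638,0],[0.045,-0.06,0.0116,-0.3638,0],[0.045,-0.06,0.0116,-0.3638,0],[0.045,-0.06,0.0116,-0.3638,0]]'; python3 go.py 535.5 -12.5 65 0;python3 sc.py;python3 caps.py w10
```

```text
time: 42.13
tcp_pos: [535.8, -13.9, 129.8]
orientation: [[0.0, 1.0, 0.0], [-0.0, 0.0, -1.0], [-1.0, 0.0, 0.0]]
contact_force: [0.1, 1.1, -0.3]
opening: 45.2
at [535.8 -13.9 129.8] yaw 0.0 open 45.2 j6 -0.07 | shift [ 0.0648 -0.0003 -0.0014] turn 0.0
scene amber: [[542, -344, 416], [469, 110, 140], [549, -12, 140], [661, 1, 154]]
[133.  19.] 1844 [455.7 108.1]
[189.  60.] 873 [479.2  90.9]
[521. 251.] 1451 [645.8  -1.5]
[311. 272.] 1095 [535.  -12.9]
```

```bash
python3 -m inch '[[0.045,0.035,0,0,0],[0.045,0.06,0,0,0],[0.045,0.065,0,0,0],[0.045,0.065,0,0,0],[0.01,0.065,0,0,0],[0.01,0.065,0,0,0],[0.01,0.065,0,0,0],[0.01,0.065,0,0,0],[0.01,0.065,0,0,0],[0.01,0.065,0,0,0],[0.03,0.065,0,0,0],[0.03,0.065,0,0,0],[0.03,0.065,0,0,0]]'; python3 -m inch '[[0.03,0,0,0,-1.571],[0.03,0,0,0,-1.571],[0.03,0,0,0,-1.571],[0.03,0,0,0,-1.571],[0.03,0,0,0,-1.571],[0.03,0,0,0,-1.571],[0.03,0,0,0,-1.571],[0.03,0,0,0,-1.571],[0.03,0,0,0,-1.571],[0.03,0,0,0,-1.571],[0.03,0,0,0,-1.571],[0.03,0,0,0,-1.571],[0.03,0,0,0,-1.571],[0.03,0,0,0,-1.571],[0,0,0,0,-1.571],[0,0,0,0,-1.571],[0,0,0,0,-1.571],[0,0,0,0,-1.571],[0,0,0,0,-1.571]]'; python3 go.py 571.2 -376.3 175 90; python3 -m inch '[[0,0,0,0,0],[0,-0.03,0,0,0],[0,-0.07,0,0,0],[0,-0.11,0,0,0],[0,-0.11,0,0,0],[0,-0.11,0,0,0],[0,-0.11,0,0,0],[0,-0.11,0,0,0]]'
```

```text
time: 43.32
tcp_pos: [535.2, -12.5, 64.5]
orientation: [[-0.001, 1.0, 0.002], [0.0, 0.002, -1.0], [-1.0, -0.001, -0.0]]
contact_force: [-0.7, -0.2, 0.4]
opening: 29.9
time: 44.9
tcp_pos: [535.5, -12.5, 64.6]
orientation: [[-0.0, -0.002, 1.0], [0.0, 1.0, 0.002], [-1.0, 0.0, -0.0]]
contact_force: [0.1, 0.3, -0.5]
opening: 11.1
at [535.5 -12.5  64.6] yaw 90.1 open 11.1 j6 -1.64 | shift [-0.1104 -0.3638  0.0351] turn 0.002
time: 45.57
tcp_pos: [534.2, -12.5, 172.9]
orientation: [[-0.003, -0.002, 1.0], [0.0, 1.0, 0.002], [-1.0, 0.0, -0.003]]
contact_force: [1.2, -0.6, -1.4]
opening: 11.1
```

```bash
python3 -m inch '[[0,0,-0.3638,0.0351,0],[0,0,-0.3638,0.0351,0],[0,0,-0.3638,0.0351,0],[0,0,-0.3638,0.0351,0],[0,0,-0.3638,0.0351,0],[0,0,-0.3638,0.0351,0],[0,0,-0.3638,0.0351,0],[0,0,-0.3638,0.0351,0],[0,0,-0.3638,0.0351,0],[0,0,-0.3638,0.0351,0],[0,0,-0.3638,0.0351,0],[0,0.04,-0.3638,0.0351,0],[0,0.06,-0.3638,0.0351,0],[0,0.06,-0.3638,0.0351,0],[0,0.06,-0.3638,0.0351,0],[0,0.06,-0.3638,0.0351,0],[0,0.06,-0.3638,0.0351,0]]'; python3 -m inch '[[0,0.01,0,0,0],[0,0.02,0,0,0],[0,0.03,0,0,0],[0,0.04,0,0,0],[0,0.0445,0,0,0],[0,0.045,0,0,0],[0,0.045,0,0,0],[0,0.045,0,0,0]]';  python3 go.py 571.2 -376.3 70 90
```

```text
time: 46.98
tcp_pos: [572.4, -376.0, 116.4]
orientation: [[0.002, -0.003, 1.0], [-0.001, 1.0, 0.003], [-1.0, -0.001, 0.002]]
contact_force: [0.3, 0.2, -0.8]
opening: 11.2
time: 47.65
tcp_pos: [571.0, -376.0, 69.4]
orientation: [[-0.001, -0.002, 1.0], [0.001, 1.0, 0.002], [-1.0, 0.001, -0.001]]
contact_force: [-2.2, 0.4, 2.8]
opening: 11.0
at [ 571.  -376.    69.4] yaw 90.1 open 11.0 j6 -2.19 | shift [-0.0006 -0.0003  0.0002] turn 0.002
```

```bash
python3 -m inch '[[0.03,0,0,0,0],[0.03,0,0,0,0],[0.03,0,0,0,0],[0.03,-0.025,0,0,0],[0.03,-0.06,0,0,0],[0.045,-0.06,0.375,0.0758,0],[0.045,-0.06,0.375,0.0758,0],[0.045,-0.06,0.375,0.0758,0],[0.045,-0.06,0.375,0.0758,0],[0.045,-0.06,0.375,0.0758,0],[0.045,-0.06,0.375,0.0758,0],[0.045,-0.06,0.375,0.0758,0],[0.045,-0.06,0.375,0.0758,0],[0.045,-0.06,0.375,0.0758,0],[0.045,-0.06,0.375,0.0758,0],[0.045,-0.06,0.375,0.0758,0],[0.045,-0.06,0.375,0.0758,0],[0.045,-0.06,0.375,0.0758,0],[0.045,-0.06,0.375,0.0758,0]]'; python3 go.py 646 -1 65 90;python3 sc.py;python3 caps.py w11
```

```text
time: 49.23
tcp_pos: [646.3, -2.9, 129.6]
orientation: [[-0.0, -0.0, 1.0], [-0.0, 1.0, 0.0], [-1.0, -0.0, -0.0]]
contact_force: [1.2, 0.1, 0.4]
opening: 44.7
at [646.3  -2.9 129.6] yaw 90.0 open 44.7 j6 -1.61 | shift [ 0.0646  0.0019 -0.0003] turn 0.0
scene amber: [[551, -350, 521], [470, 110, 135], [661, 0, 155]]
[313. 273.] 1087 [645.8  -2.2]
```

```bash
python3 -m inch '[[0.045,0.035,0,0,0],[0.045,0.06,0,0,0],[0.045,0.065,0,0,0],[0.045,0.065,0,0,0],[0.01,0.065,0,0,0],[0.01,0.065,0,0,0],[0.01,0.065,0,0,0],[0.01,0.065,0,0,0],[0.01,0.065,0,0,0],[0.01,0.065,0,0,0],[0.03,0.065,0,0,0],[0.03,0.065,0,0,0],[0.03,0.065,0,0,0]]'; python3 -m inch '[[0.03,0,0,0,1.571],[0.03,0,0,0,1.571],[0.03,0,0,0,1.571],[0.03,0,0,0,1.571],[0.03,0,0,0,1.571],[0.03,0,0,0,1.571],[0.03,0,0,0,1.571],[0.03,0,0,0,1.571],[0.03,0,0,0,1.571],[0.03,0,0,0,1.571],[0.03,0,0,0,1.571],[0.03,0,0,0,1.571],[0.03,0,0,0,1.571],[0.03,0,0,0,1.571],[0,0,0,0,1.571],[0,0,0,0,1.571],[0,0,0,0,1.571],[0,0,0,0,1.571],[0,0,0,0,1.571]]'; python3 go.py 571.2 -295.7 175 0; python3 -m inch '[[0,0,0,0,0],[0,-0.03,0,0,0],[0,-0.07,0,0,0],[0,-0.11,0,0,0],[0,-0.11,0,0,0],[0,-0.11,0,0,0],[0,-0.11,0,0,0],[0,-0.11,0,0,0]]'
```

```text
time: 50.42
tcp_pos: [646.0, -0.9, 64.4]
orientation: [[-0.001, -0.002, 1.0], [0.0, 1.0, 0.002], [-1.0, 0.0, -0.001]]
contact_force: [-0.3, 0.1, 0.4]
opening: 29.9
time: 52.0
tcp_pos: [646.2, -1.1, 64.5]
orientation: [[-0.001, 1.0, 0.003], [0.0, 0.003, -1.0], [-1.0, -0.001, -0.0]]
contact_force: [0.3, -0.2, -1.6]
opening: 10.9
at [646.2  -1.1  64.5] yaw 0.1 open 10.9 j6 -0.04 | shift [-0.1105 -0.0759  0.2944] turn 0.003
time: 52.67
tcp_pos: [645.1, -1.1, 172.8]
orientation: [[-0.003, 1.0, 0.002], [0.0, 0.002, -1.0], [-1.0, -0.003, -0.0]]
contact_force: [-0.3, -0.2, -0.8]
opening: 11.5
```

```bash
python3 -m inch '[[0,0,-0.0759,0.2944,0],[0,0,-0.0759,0.2944,0],[0,0,-0.0759,0.2944,0],[0,0,-0.0759,0.2944,0],[0,0,-0.0759,0.2944,0],[0,0,-0.0759,0.2944,0],[0,0,-0.0759,0.2944,0],[0,0,-0.0759,0.2944,0],[0,0,-0.0759,0.2944,0],[0,0,-0.0759,0.2944,0],[0,0,-0.0759,0.2944,0],[0,0,-0.0759,0.2944,0],[0,0,-0.0759,0.2944,0]]'; python3 look.py w12; python3 go.py 571.2 -295.7 70 0
```

```text
time: 53.75
tcp_pos: [571.5, -294.0, 174.3]
orientation: [[-0.001, 1.0, 0.004], [0.001, 0.004, -1.0], [-1.0, -0.001, -0.001]]
contact_force: [0.6, 0.3, -1.4]
opening: 11.1
[ 571.6 -294.2  174.5]
at [ 571.6 -294.2  174.5] yaw 0.2 open 11.0 j6 -0.52 | shift [ 0.1045 -0.0004  0.0015] turn 0.004
```

View pics/w12.png

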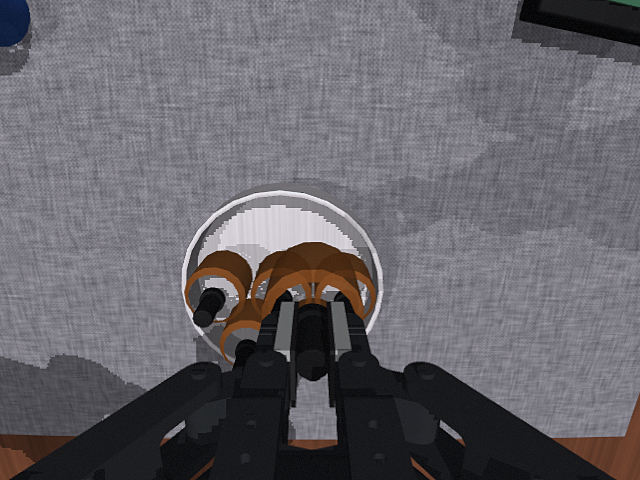

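Placed bottles stand in the caddy (white rim at px 183–383), caps where expected (e.g. 210,305; 240,350) and the free slots on the far side are open. Placing.

```bash
python3 -m inch '[[0,0.04,0,0,0],[0,0.06,0,0,0],[0,0.06,0,0,0],[0,0.06,0,0,0],[0,0.06,0,0,0],[0,0.07,0,0,0],[0,0.08,0,0,0],[0,0.09,0,0,0],[0,0.1,0,0,0],[0,0.1045,0,0,0],[0,0.105,0,0,0],[0,0.105,0,0,0],[0,0.105,0,0,0]]';  python3 go.py 571.2 -295.7 70 0
```

```text
time: 54.88
tcp_pos: [571.0, -295.6, 69.3]
orientation: [[-0.001, 1.0, 0.002], [0.0, 0.002, -1.0], [-1.0, -0.001, -0.0]]
contact_force: [0.0, -0.6, -0.9]
opening: 11.0
at [ 571.  -295.6   69.3] yaw 0.1 open 11.0 j6 -0.52 | shift [-0.0007  0.0002  0.0001] turn 0.002
```

```bash
python3 -m inch '[[0.03,0,0,0,0],[0.03,0,0,0,0],[0.03,0,0,0,0],[0.03,-0.025,0,0,0],[0.03,-0.06,0,0,0],[0.045,-0.06,-0.1142,-0.4046,0],[0.045,-0.06,-0.1142,-0.4046,0],[0.045,-0.06,-0.1142,-0.4046,0],[0.045,-0.06,-0.1142,-0.4046,0],[0.045,-0.06,-0.1142,-0.4046,0],[0.045,-0.06,-0.1142,-0.4046,0],[0.045,-0.06,-0.1142,-0.4046,0],[0.045,-0.06,-0.1142,-0.4046,0],[0.045,-0.06,-0.1142,-0.4046,0],[0.045,-0.06,-0.1142,-0.4046,0],[0.045,-0.06,-0.1142,-0.4046,0],[0.045,-0.06,-0.1142,-0.4046,0],[0.045,-0.06,-0.1142,-0.4046,0],[0.045,-0.06,-0.1142,-0.4046,0],[0.045,-0.06,-0.1142,-0.4046,0]]'; python3 go.py 456 109 65 0;python3 sc.py;python3 caps.py w13
```

```text
time: 56.55
tcp_pos: [456.8, 107.4, 129.9]
orientation: [[0.0, 1.0, -0.0], [-0.0, -0.0, -1.0], [-1.0, 0.0, 0.0]]
contact_force: [0.2, 0.5, 0.4]
opening: 45.2
at [456.8 107.4 129.9] yaw -0.0 open 45.2 j6 0.18 | shift [ 0.0649 -0.0008 -0.0016] turn -0.0
scene amber: [[554, -345, 568], [469, 110, 136]]
[309. 269.] 1111 [454.5 109.9]
```

```bash
python3 -m inch '[[0.045,0.035,0,0,0],[0.045,0.06,0,0,0],[0.045,0.065,0,0,0],[0.045,0.065,0,0,0],[0.01,0.065,0,0,0],[0.01,0.065,0,0,0],[0.01,0.065,0,0,0],[0.01,0.065,0,0,0],[0.01,0.065,0,0,0],[0.01,0.065,0,0,0],[0.03,0.065,0,0,0],[0.03,0.065,0,0,0],[0.03,0.065,0,0,0]]'; python3 -m inch '[[0.03,0,0,0,-1.571],[0.03,0,0,0,-1.571],[0.03,0,0,0,-1.571],[0.03,0,0,0,-1.571],[0.03,0,0,0,-1.571],[0.03,0,0,0,-1.571],[0.03,0,0,0,-1.571],[0.03,0,0,0,-1.571],[0.03,0,0,0,-1.571],[0.03,0,0,0,-1.571],[0.03,0,0,0,-1.571],[0.03,0,0,0,-1.571],[0.03,0,0,0,-1.571],[0.03,0,0,0,-1.571],[0,0,0,0,-1.571],[0,0,0,0,-1.571],[0,0,0,0,-1.571],[0,0,0,0,-1.571],[0,0,0,0,-1.571]]'; python3 go.py 524.8 -295.7 175 90; python3 -m inch '[[0,0,0,0,0],[0,-0.03,0,0,0],[0,-0.07,0,0,0],[0,-0.11,0,0,0],[0,-0.11,0,0,0],[0,-0.11,0,0,0],[0,-0.11,0,0,0],[0,-0.11,0,0,0]]'
```

```text
time: 57.73
tcp_pos: [455.8, 108.7, 64.6]
orientation: [[-0.001, 1.0, 0.002], [-0.0, 0.002, -1.0], [-1.0, -0.001, 0.0]]
contact_force: [-0.1, -1.0, -0.0]
opening: 30.3
time: 59.32
tcp_pos: [456.1, 108.7, 64.7]
orientation: [[-0.0, -0.002, 1.0], [-0.0, 1.0, 0.002], [-1.0, -0.0, -0.0]]
contact_force: [-0.4, -0.6, -0.2]
opening: 11.1
at [456.1 108.7  64.7] yaw 90.1 open 11.1 j6 -1.39 | shift [-0.1103 -0.4045  0.068 ] turn 0.002
time: 59.98
tcp_pos: [454.7, 108.4, 172.9]
orientation: [[-0.003, -0.002, 1.0], [-0.001, 1.0, 0.002], [-1.0, -0.001, -0.003]]
contact_force: [0.5, 0.6, -0.6]
opening: 11.2
```

```bash
python3 -m inch '[[0,0,-0.4045,0.068,0],[0,0,-0.4045,0.068,0],[0,0,-0.4045,0.068,0],[0,0,-0.4045,0.068,0],[0,0,-0.4045,0.068,0],[0,0,-0.4045,0.068,0],[0,0,-0.4045,0.068,0],[0,0,-0.4045,0.068,0],[0,0,-0.4045,0.068,0],[0,0,-0.4045,0.068,0],[0,0,-0.4045,0.068,0],[0,0,-0.4045,0.068,0],[0,0,-0.4045,0.068,0],[0,0,-0.4045,0.068,0]]'; python3 caps.py w14 5; python3 go.py 524.8 -295.7 70 90
```

```text
time: 61.15
tcp_pos: [524.1, -294.0, 173.1]
orientation: [[-0.003, -0.003, 1.0], [0.002, 1.0, 0.003], [-1.0, 0.002, -0.003]]
contact_force: [0.7, 0.5, -1.1]
opening: 10.8
[244. 214.] 770 [ 500.9 -335.3]
[181. 248.] 875 [ 522.9 -376.1]
[247. 285.] 813 [ 548.  -335.5]
[189. 316.] 838 [ 570.5 -375.5]
at [ 524.4 -293.9  173.6] yaw 90.2 open 10.8 j6 -2.13 | shift [ 0.1036 -0.002   0.0006] turn 0.004
```

View pics/w14.png

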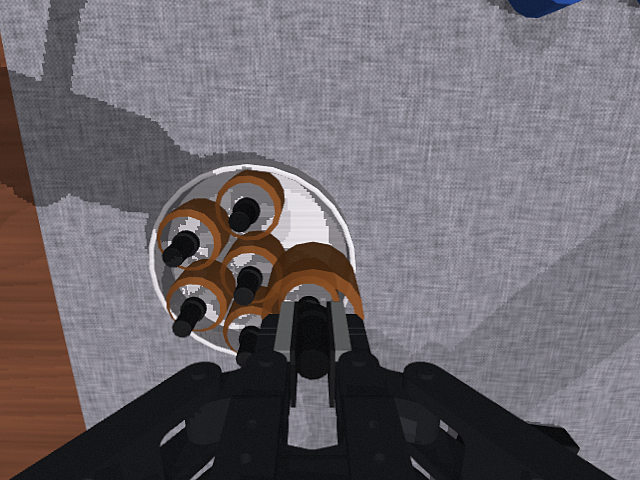

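The six stand as placed; the last slot, between caps (244,214) and the one under the gripper, is free. Lower the last bottle.

```bash
python3 -m inch '[[0,0.04,0,0,0],[0,0.06,0,0,0],[0,0.06,0,0,0],[0,0.06,0,0,0],[0,0.06,0,0,0],[0,0.07,0,0,0],[0,0.08,0,0,0],[0,0.09,0,0,0],[0,0.1,0,0,0],[0,0.1045,0,0,0],[0,0.105,0,0,0],[0,0.105,0,0,0],[0,0.105,0,0,0]]';  python3 go.py 524.8 -295.7 70 90
```

```text
time: 62.28
tcp_pos: [525.4, -295.7, 69.7]
orientation: [[0.0, -0.002, 1.0], [-0.0, 1.0, 0.002], [-1.0, -0.0, 0.0]]
contact_force: [-0.2, 1.1, 0.4]
opening: 11.2
at [ 525.4 -295.7   69.7] yaw 90.1 open 11.2 j6 -2.13 | shift [-0.0003  0.     -0.0006] turn 0.002
```

```bash
python3 -m inch '[[0.03,0,0,0,0],[0.03,0,0,0,0],[0.03,0,0,0,0],[0.03,-0.025,0,0,0],[0.03,-0.06,0,0,0],[0.03,-0.1,0,0,0],[0.03,-0.15,-0.04,0.08,0],[0.03,-0.15,-0.04,0.08,0],[0.03,-0.15,-0.04,0.08,0],[0.03,-0.15,-0.04,0.08,0],[0.03,-0.15,-0.04,0.08,0],[0.03,-0.15,-0.04,0.08,0],[0.03,-0.15,-0.04,0.08,0]]'; python3 caps.py w15 5; python3 sc.py; python3 go.py 560 330 350 90
```

```text
time: 63.37
tcp_pos: [603.2, -334.4, 217.6]
orientation: [[-0.004, -0.002, 1.0], [0.002, 1.0, 0.002], [-1.0, 0.002, -0.004]]
contact_force: [0.7, 0.3, -0.6]
opening: 29.7
[309.  84.] 487 [ 502.3 -335.9]
[250. 117.] 520 [ 523.6 -376.1]
[368. 121.] 492 [ 525.7 -296.4]
[309. 154.] 428 [ 548.  -335.9]
[364. 186.] 493 [ 570.4 -296.8]
[253. 187.] 511 [ 571.1 -375.7]
[308. 218.] 497 [ 593.3 -337.2]
scene amber: [[551, -337, 683]]
at [ 603.6 -334.6  218.1] yaw 90.1 open 30.2 j6 -2.12 | shift [-0.1306  0.6649 -0.0425] turn 0.002
```

View pics/w15.png

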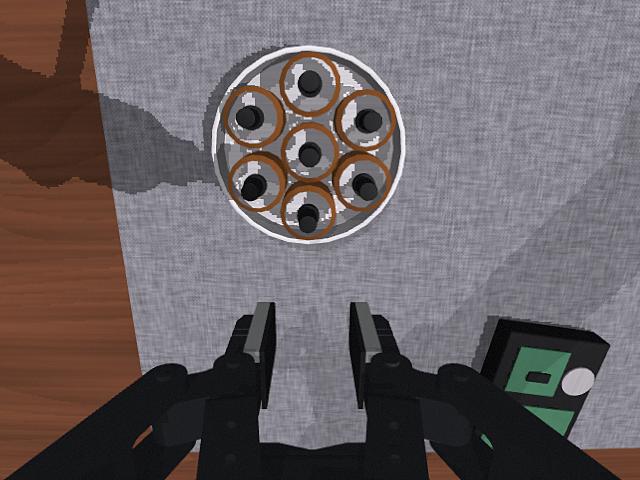

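Seven bottles form a clean honeycomb inside the rim. Now check the shelf row numerically.

```bash
python3 -m inch '[[0.03,-0.06,0.6,-0.06,0],[0.03,-0.06,0.6,-0.06,0],[0.03,-0.06,0.6,-0.06,0],[0.03,-0.06,0.6,-0.06,0],[0.03,-0.06,0.6,-0.06,0],[0.03,-0.06,0.6,-0.06,0],[0.03,-0.06,0.6,-0.06,0],[0.03,-0.06,0.6,-0.06,0],[0.03,-0.06,0.6,-0.06,0],[0.03,-0.06,0.6,-0.06,0],[0.03,-0.06,0.6,-0.06,0],[0.03,-0.06,0.6,-0.06,0],[0.03,-0.06,0.6,-0.06,0],[0.03,-0.06,0.6,-0.06,0],[0.03,-0.06,0.6,-0.06,0],[0.03,-0.06,0.6,-0.06,0],[0.03,-0.06,0.6,-0.06,0],[0.03,-0.06,0.6,-0.06,0]]'; python3 - <<'E'
from h import *
im,K,D,T=cam("wrist");cv2.imwrite("pics/w16.png",im)
h=cv2.cvtColor(im,cv2.COLOR_BGR2HSV);k=cv2.inRange(h,(0,0,0),(180,255,50));n,l,st,ce=cv2.connectedComponentsWithStats(k)
for i in range(1,n):
    w=ray(ce[i],K,D,T,83)[0,:2]
    if 200<st[i,4]<3000 and 450<w[0]<510 and 200<w[1]<350:
        q=ray(np.argwhere(l==i)[:,::-1],K,D,T,98)[:,:2];e=np.linalg.svd(q-q.mean(0),full_matrices=False)[2][0]
        print(st[i],w.round(1),np.degrees(np.arctan(e[1]/e[0])).round(1))
cv2.imwrite("pics/w16c.png",im[:300])
E
```

```text
time: 64.97
tcp_pos: [543.2, 263.7, 279.1]
orientation: [[-0.001, -0.003, 1.0], [-0.001, 1.0, 0.003], [-1.0, -0.001, -0.001]]
contact_force: [0.5, -1.5, 0.2]
opening: 29.9
[350 101  18  75 300] [478.3 297.8] -5.3
[258 113  18  46 726] [477.8 227.6] -5.8
[317 115  16  47 598] [479.5 273.1] -4.5
[375 121  24  46 823] [483.5 322. ] -4.4
```

View pics/w16c.png

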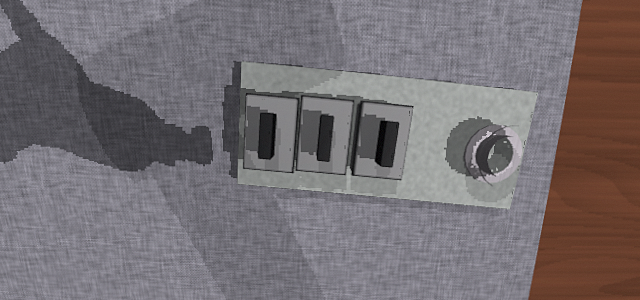

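Row is straight; last gap is about 6 mm, so I'll close it by a few mm.

```bash
python3 go.py 484.7 321 150 84.9; python3 -m inch '[[0.03,0.12,0.0575,-0.0587,0.09],[0.03,0.12,0.0575,-0.0587,0.09],[0.03,0.12,0.0575,-0.0587,0.09],[0.03,0.12,0.0575,-0.0587,0.09],[0.03,0.12,0.0575,-0.0587,0.09],[0.03,0.12,0.0575,-0.0587,0.09],[0.03,0.12,0.0575,-0.0587,0.09],[0.03,0.12,0.0575,-0.0587,0.09],[0.03,0.12,0.0575,-0.0587,0.09]]'; python3 go.py 484.7 321 92 84.9
```

```text
at [543.4 263.2 279.2] yaw 90.1 open 30.1 j6 -1.16 | shift [ 0.1292  0.0581 -0.0585] turn 0.091
time: 65.77
tcp_pos: [487.3, 321.7, 162.2]
orientation: [[0.004, 0.089, 0.996], [0.002, 0.996, -0.089], [-1.0, 0.002, 0.004]]
contact_force: [-0.4, 0.6, 0.6]
opening: 30.4
at [487.3 321.7 162.2] yaw 84.9 open 30.4 j6 -0.94 | shift [ 0.0702 -0.0011 -0.0028] turn -0.0
```

```bash
python3 -m inch '[[0.03,0.035,0,0,0],[0.03,0.06,0,0,0],[0.03,0.067,0,0,0],[0.03,0.067,0,0,0],[0.03,0.067,0,0,0],[0,0.067,0,0,0],[0,0.067,0,0,0],[0,0.067,0,0,0],[0,0.067,0,0,0],[0,0.065,0,0,0],[0,0.065,-0.002,0,0],[0,0.065,-0.0035,0,0],[0,0.065,-0.0035,0,0],[0,0.067,-0.0035,0,0],[0,0.067,-0.0035,0,0],[0.03,0.067,-0.0035,0,0],[0.03,0.067,-0.0035,0,0],[0.03,0.067,-0.0035,0,0]]'; python3 go.py 484.7 321 92 84.9;  python3 -m inch '[[0.03,-0.03,0,0,0],[0.03,-0.08,0,0,0],[0.03,-0.18,-0.05,0.06,0],[0.03,-0.18,-0.05,0.06,0],[0.03,-0.18,-0.05,0.06,0],[0.03,-0.18,-0.05,0.06,0],[0.03,-0.18,-0.05,0.06,0],[0.03,-0.18,-0.05,0.06,0],[0.03,-0.18,-0.05,0.06,0],[0.03,-0.18,-0.05,0.06,0]]'; python3 - <<'E'
from h import *
im,K,D,T=cam("wrist");cv2.imwrite("pics/w17.png",im)
h=cv2.cvtColor(im,cv2.COLOR_BGR2HSV);k=cv2.inRange(h,(0,0,0),(180,255,50));n,l,st,ce=cv2.connectedComponentsWithStats(k)
for i in range(1,n):
    w=ray(ce[i],K,D,T,83)[0,:2]
    if 200<st[i,4]<3000 and 450<w[0]<510 and 200<w[1]<350: print(st[i],w.round(1))
cv2.imwrite("pics/w17c.png",im[:300])
E
```

```text
time: 67.27
tcp_pos: [484.3, 317.9, 92.2]
orientation: [[-0.001, 0.088, 0.996], [-0.001, 0.996, -0.088], [-1.0, -0.001, -0.001]]
contact_force: [-0.4, 0.3, 0.4]
opening: 29.9
at [484.3 317.9  92.2] yaw 85.0 open 29.9 j6 -0.94 | shift [0.0002 0.0031 0.0001] turn 0.001
time: 68.1
tcp_pos: [538.2, 263.3, 269.7]
orientation: [[-0.005, 0.087, 0.996], [-0.002, 0.996, -0.087], [-1.0, -0.002, -0.005]]
contact_force: [-0.8, -0.2, -0.2]
opening: 29.6
[344 102   8  77 308] [476.6 295.1]
[235 104  60  73 298] [467.7 248.4]
[369 120  20  47 840] [481.6 319. ]
[312 122  14  47 604] [479.4 273.2]
[251 125  18  48 798] [477.8 227.7]
```

View pics/w17c.png

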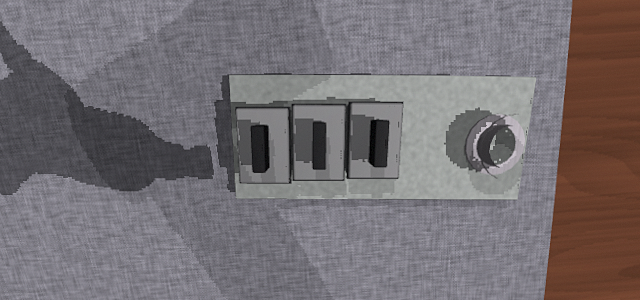

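```bash
python3 -m inch '[[0.03,0,-0.6,0,0],[0.03,0,-0.6,0,0],[0.03,0,-0.6,0,0],[0.03,0,-0.6,0,0],[0.03,0,-0.6,0,0],[0.03,0,-0.6,0,0],[0.03,0,-0.6,0,0],[0.03,0,-0.6,0,0],[0.03,0,-0.6,0,0],[0.03,0,-0.6,0,0],[0.03,0,-0.6,0,0],[0.03,0,-0.6,0,0],[0.03,0,-0.6,0,0],[0.03,0,-0.6,0,0],[0.03,0,-0.6,0,0],[0.03,0,-0.6,0,0],[0.03,0,-0.6,0,0],[0.03,0,-0.6,0,0],[0.03,0,-0.6,0,0]]'; python3 caps.py w18 5
python3 -m inch '[[0.03,-0.04,0.15,0,0],[0.03,-0.04,0.15,0,0],[0.03,-0.04,0.15,0,0],[0.03,-0.04,0.15,0,0],[0.03,-0.04,0.15,0,0],[0.03,-0.04,0.15,0,0],[0.03,-0.04,0.15,0,0],[0.03,-0.04,0.15,0,0],[0.03,-0.04,0.15,0,0],[0.03,-0.04,0.15,0,0],[0.03,-0.04,0.15,0,0],[0.03,-0.04,0.15,0,0]]'
python3 caps.py w19 5; python3 sc.py; cd pics; python3 -c "
import cv2,sys;sys.path.insert(0,'..')
a=cv2.imread('w18.png');b=cv2.imread('w19.png');import numpy as np
cv2.imwrite('w189.png',cv2.resize(np.hstack([a,b]),(800,300),interpolation=cv2.INTER_AREA))"
```

```text
time: 69.73
tcp_pos: [487.7, -332.6, 272.3]
orientation: [[-0.001, 0.086, 0.996], [0.001, 0.996, -0.086], [-1.0, 0.001, -0.001]]
contact_force: [1.1, -0.2, 0.8]
opening: 30.1
[309. 227.] 349 [ 500.4 -335.8]
[356. 249.] 366 [ 524.7 -295.7]
[266. 254.] 370 [ 522.6 -376.4]
[314. 276.] 379 [ 547.7 -335.8]
[316. 320.] 375 [ 592.9 -337.1]
time: 70.78
tcp_pos: [500.5, -185.7, 312.4]
orientation: [[-0.001, 0.089, 0.996], [0.0, 0.996, -0.089], [-1.0, 0.0, -0.001]]
contact_force: [0.4, 0.5, -0.8]
opening: 29.9
[160. 216.] 359 [ 501.1 -334.8]
[205. 236.] 323 [ 524.9 -294.5]
[125. 241.] 378 [ 522.8 -375.5]
[170. 261.] 353 [ 547.8 -334.8]
[212. 278.] 324 [ 570.1 -295.4]
[137. 284.] 353 [ 570.6 -374.9]
[178. 301.] 328 [ 593.1 -335.9]
scene amber: [[551, -336, 679]]
```

View pics/w189.png

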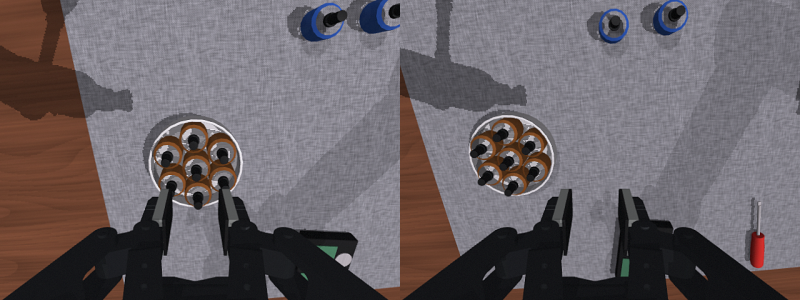

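All seven bottles are still in the honeycomb, the blue look-alikes are untouched, and the gripper is clear.

```bash
python3 sc.py; python3 -c "
from cell import bot
print(bot.finish_job())"
```

```text
scene amber: [[551, -336, 679]]
the job is handed in; nothing more can be done
None
```

The bench is cleared and the job is handed in, at about 71 s of the 210 s allowed. The hand-in reports no verdict, so what follows is from my own camera checks.

- **Bottles:** All seven amber bottles stand upright in the caddy. The middle one is about 1 mm from the caddy centre. The other six form a ring about 45–47 mm out and 45–47 mm apart. No knock showed in any check, and two views just before hand-in agreed on the packing.
- **Boxes:** Both bench boxes continue the row from the first box, square with it. The box spacing is about 45.5 and 45.9 mm, so the gaps are about 4 mm. The far box sits about 4 mm off the first box's line; the limit is 12 mm. After the first placing, the second gap measured about 6–7 mm, so I picked that box up again and moved it 3.5 mm closer.
- **Left alone:** I did not touch the first box, solder reel, hard drive, screwdriver or the two blue bottles. I measured only the first box's position, and it had not moved.
- **Disagreement:** The caddy rim fits gave a radius of about 73 mm where the true value is 75 mm, and their centres differed by about 1 mm. I used the average of the two centres.

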